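Unhook the hexagonal tile specimen and pack it in the tray

TASK

Take the blue-topped hexagonal tile specimen off the barbed hook: raise it, tilt it and back it over the barb at the tip. Then pack it upright in the yellow tray, flat on the tray's floor in the notch between the two white-topped coupons, with a flat face touching each of them and those two still lying flat and touching each other, and let it go. Do not let the specimen drop onto the table, and leave the timer, tub, spreader and batten where they are.

Things in the scene. Friction and masses are not known exactly. Their poses are not given: they have to be found in the camera images.
- specimen: Hexagonal tile coupon, grey, blue top, 70 mm across flats, 81 across corners, 18 thick, 0.24 kg, with an upright steel tang (8 mm thick in x, 40 wide in y, up to z = 81) and an orange grip sleeve on it. Origin: centre of the hexagon's underside; z up the tang; hexagon corners on +x and -x, flats to +y and -y. It hangs still and upright by the tang's window, x along the hook.
- eye (a point): Centre of the window in the specimen's tang that takes the hook, 41.5 mm above the specimen's origin; specimen's axes. The window goes through along x and is 24 mm wide (y) and 23 mm high (z = 30 to 53 mm above the specimen's origin). At the start its top edge rests on the hook's level arm.
- grip (a point): Middle of the orange sleeve, 104 mm above the specimen's origin. The sleeve is 12 mm thick (x), 32 mm wide (y), from z = 80 to 124 mm. Pinch its 12 mm thickness, one finger on the specimen's +x side and one on -x, keeping the fingertips above z = 80 to clear the hook.
- stand: Fixed green stand with a barbed hook of 7 mm round steel wire in its x-z plane (y = 0). Origin on the table under the hook's level arm; x the way the hook points, roughly away from the robot; z up. Post 16 x 22 mm at x = -65, 144 mm high; base plate 10 mm thick, x = -120 to 30, 100 mm wide. The level arm runs from the post to hook_bend, centre line 135 mm above the table.
- hook_bend (a point): Bend of the hook, 30 mm along x from the stand's origin, 135 mm up (wire centre line); axes as the stand. From here the wire rises outward at 55 degrees for 28 mm to hook_tip. Upright, the window cannot pass. Leaned 35 to 50 degrees, the specimen's top towards the post and hexagon swung outward, it passes with 2 to 3 mm to spare each side: along the arm, up the rising wire, over the tip.
- hook_tip (a point): Tip of the hook (wire centre), x = 46.1 mm, 157.9 mm up; axes as the stand. From it a red barb, 5 mm thick, points 12 mm back towards the post, above the rising wire, ending at x = 34.3 mm, 155.9 mm up.
- tray: Fixed yellow tray, 158 (x) x 151 (y) x 14 mm high, walls and floor 4 mm: inside 150 x 143, floor 4 mm above the table. Origin: under its centre. Two white-topped coupons lie along its +x wall; the free notch is between them on the -x side: the specimen's centre belongs about 26 mm towards -x from the origin, y = 0, and has about 8 mm of play in x until pushed against the coupons.
- coupon_a: Loose hexagonal coupon, grey with a white top, no tang, 70 mm across flats, 80.8 mm across corners, 18 mm thick, 0.17 kg, lying in the tray against its +x wall on the +y side. Origin: centre of its underside; two flat faces look to its +y and -y, two corners to +x and -x, aligned with the tray.
- coupon_b: The same kind of coupon, on the tray's -y side, its +y face against coupon_a's -y face.
- timer: White timer standing on the table, 25 x 70 x 75 mm, origin under its centre. Leave alone.
- tub: Clear plastic tub, 100 mm wide, 85 mm high, origin under its centre. Leave alone.
- spreader: Notched steel spreader lying flat on the table between the stand and the tray, nearer the robot, 160 x 90 mm, up to 16 mm high at its wooden grip, origin on the table at its middle. Leave alone.
- batten: Wooden batten lying on the table, 45 x 190 x 30 mm, origin under its centre. Leave alone.
Mind the look-alikes: they are no part of the job. Leave any purple look-alike of the specimen alone. What is shaped like the coupon_b but pink is not meant.

How it is judged:
On the way:
1. the specimen is off the hook: its window is more than 90 mm from the hook's tip (distance between eye and hook_tip above 0.09 m), for 0.1 s.
At the end, for the whole second after the job is handed in: All three hexagons flat on the tray floor (tilt under 0.06 rad), at rest, the specimen on the tray's -x side; every two of the three centres within 73.5 mm (faces of 70 mm hexagons touching), coupons parallel within 0.09 rad, and specimen too, by any sixth of a turn (horizontal distance between specimen and coupon_a below 0.0735 m and horizontal distance between each of specimen, coupon_a and coupon_b below 0.0735 m and (angle between the x axis of specimen and the x axis of coupon_a, either way round below 0.09 rad or angle between the x axis of specimen and the x axis of coupon_a, either way round between 0.957 and 1.137 rad) and angle between the x axis of coupon_a and the x axis of coupon_b, either way round below 0.09 rad and angle between each of specimen, coupon_a, coupon_b's own z axis and vertical below 0.06 rad and z of specimen in the frame of tray between 0.001 and 0.007 m and z of coupon_a in the frame of tray between 0.001 and 0.007 m and z of coupon_b in the frame of tray between 0.001 and 0.007 m and x of specimen in the frame of tray below 0 m and linear speed of each of specimen, coupon_a, coupon_b below 0.02 m/s).
It fails at once if the specimen is dropped or stood on the table, or falls over (height (world z) of specimen below 0.0015 m or angle between specimen's own z axis and vertical above 1.25 rad).
It fails at once if the timer is moved more than 30 mm (distance of timer from where it was at the start of the episode above 0.03 m).
It fails at once if the tub is moved more than 30 mm (distance of tub from where it was at the start of the episode above 0.03 m).
It fails at once if the notched spreader is moved more than 30 mm (distance of spreader from where it was at the start of the episode above 0.03 m).
It fails at once if the wooden batten is moved more than 30 mm (distance of batten from where it was at the start of the episode above 0.03 m).
It also fails if it takes over 48 s, if anything falls off the work surface, if the arm or the gripper's body presses on something with over 40 N, if the wrist force passes 120 N, or if a joint passes its speed limit or range.

ROBOT

A 6-joint arm with a two-finger parallel gripper is mounted at the origin on the work surface. World frame = base frame: x ahead of the robot, y to its left, z up, the work surface at z = 0. Lengths are in m, angles in rad, forces in N, time in s.
With the tool pointing down it reaches from about 0.3 to 0.775 m from the base axis. Payload 14.6 kg.
Tool frame: the origin (TCP) lies at the very end of the fingers, on their centre line; the grasp point (between the pads) lies 19 mm behind it; z points along the fingers, y is the line along which they close (so a half turn about z gives the same grasp; the last joint's range is limited). The gripper opens to 94 mm and grips with 3 to 60 N. Pads are 16 mm wide; open, the fingers measure 119 mm over their backs; the gripper's body (75 mm by 177 mm) begins 78 mm behind the grasp point.
Start: joints at [1.126, 0.3, 1.521, -0, 1.321, -0.067], TCP at [0.203, 0.511, 0.205] pointing down, gripper open.
Joint ranges: [-3.03, 3.03], [-0.79, 2.21], [0.23, 2.52], [-1.04, 4.18], [0, 3.07], [-2.55, 2.55]. Speed limits (rad/s): [2.22, 2.22, 2.57, 3.14, 3.14, 3.14].

INTERFACE

Orientations are given as [roll, pitch, yaw] about the fixed x, y, z axes, in that order (R = Rz(yaw) Ry(pitch) Rx(roll)).
In Python, from station import * gives the robot as it stands.
- The arm moves only by the tool jog_arm, never from a script. Its argument "rows" is a list of rows, each a list of 3 entries, a list of its own where there are three numbers: the shift along the tool's x, y, z in m, then the turn about the tool's z in degrees, then the finger opening in m, from 0 to 0.094. A call has 1 to 12 rows; each row shifts and turns the commanded pose from where the row before left it, along the tool's axes as they then stand; what a row does not reach is not made up. A row lasts 1/12 s, in which the tool goes at most 41.7 mm and 7.16 degrees, less where a joint would pass 70% of its speed; a pose out of reach is approached as far as the arm can. A call is refused whole if a number of a shift passes 0.0417 or a number of a turn 7.16, either way. A call with a gripper value outside its range is refused whole. The fingers move at their own pace and stop on an object; "squeeze" is the grip in N (left out, the last holds). Time passes only in rows, so rows that do not move let the fingers close. It gives the time, the measured TCP pose, the force, the opening and the grip force at its end, in the units of the state.
- get_obs(): the state, without advancing time (a new reading comes with each control period).
- camera(name): name is "scene" or "side" or "wrist"; returns a dict with "image" (400x640x3 uint8, red, green, blue), "range_z" (400x640 float32, m along the optical axis (not along the pixel's ray), 0 where there is no reading), "K" (3x3 intrinsics, pixels), "world_from_camera" (4x4, takes a point from camera to world coordinates); the wrist camera has in their place "T_tool_cam" (4x4, takes a point from camera to tool coordinates, whose origin is the TCP and whose axes are the flange's). Camera axes: x right, y up, looking along -z (the intrinsics and any distortion apply to the point x, -y, -z); pixel columns grow to the right and rows downward; lengths in m; the calibration is good to about 2 mm. A picture is of the moment at which its call begins: read the wrist's pose just before it.
- hand_in(): hands the job in; it is judged then, once.
Trained networks look in a picture, given as the dict that the camera call returned (one of the last four; its "shot" number tells which), for a name from the list of things; names that differ only in an ending like _2 or _b are one class to them, and where a whole thing is asked for, a point or a joint stands for the part that bears it (a point fixed in the world has none). Each returns a list of dicts, best first, with "p" (0 to 1); they miss things now and then, are a little off and sometimes report something else, mostly with a low value. They report only what shows in the picture. A call takes as long as a camera call. They do not tell look-alikes from the thing itself.
- search_frame(label, picture): "at" ([column, row] as shares, 0 to 1, of the picture: columns of its width, rows of its height, amid what is visible of it).
- spot_point(label, picture): "at" ([column, row] as shares, 0 to 1, of the picture: columns of its width, rows of its height: a listed point, or the origin of a listed thing).
The state is a dict: "time_s": time; "qpos": joint angles; "joint_vel": joint speeds; "tau": joint torques, N m; "ee_pos": TCP position; "eef_rot": TCP orientation; "force": force on the tool from outside, world axes, zero at the start; "moment": the same for the moment, N m; "grip_width": finger opening in m; "grip_force": force on a finger pad.
Only numpy, scipy, OpenCV 4.12 (cv2) and the standard library are available. Lean on these libraries where they do the work, as an engineer would, in place of code of your own. Each camera call takes 0.05 s, during which the arm holds its last target. There are 200 camera calls.

## Working session

There is one attempt and no reset: what is moved stays moved. The work goes in short steps, Python scripts to look and compute and a tool call to move; the robot and the scene stay as the last step left them, time stands still between calls to the robot, and variables do not carry over. Pictures are saved under pics/ and viewed, at most 10 in all, crops included, and the job is handed in when it is done.

Besides the shell and the picture viewer there is one more tool, called after "Call:" by a JSON object that holds its "api" and its "payload". jog_arm: Moves the arm, as the interface text tells. Its arguments: {"type":"object","properties":{"rows":{"type":"array","items":{"type":"array"}},"squeeze":{"type":"number"}},"required":["rows"]}

```bash
mkdir -p pics; ls
cat > h.py <<'E'
from station import *
import numpy as np, cv2
from scipy.spatial.transform import Rotation as R
def tcpT():
    o=get_obs(); T=np.eye(4); T[:3,:3]=R.from_euler('xyz',o['eef_rot']).as_matrix(); T[:3,3]=o['ee_pos']; return T
def shot(n):
    T=tcpT(); c=camera(n)
    c['W']=np.array(c['world_from_camera']) if n!='wrist' else T@np.array(c['T_tool_cam'])
    return c
def ray(c,u,v):
    K=np.array(c['K']); d=np.array([(u-K[0,2])/K[0,0],-(v-K[1,2])/K[1,1],-1.]); return c['W'][:3,3],c['W'][:3,:3]@d
def px(c,u,v):  # by depth
    z=c['range_z'][int(round(v)),int(round(u))]; o,d=ray(c,u,v); return o+d*z
def onz(c,u,v,z):
    o,d=ray(c,u,v); return o+d*(z-o[2])/d[2]
def save(c,n): cv2.imwrite('pics/'+n+'.png',cv2.cvtColor(c['image'],cv2.COLOR_RGB2BGR))
def cloud(c):
    K=np.array(c['K']); v,u=np.mgrid[0:400,0:640]; z=c['range_z']
    P=np.stack([(u-K[0,2])/K[0,0]*z,-(v-K[1,2])/K[1,1]*z,-z],-1); return P@c['W'][:3,:3].T+c['W'][:3,3]
E
python3 - <<'E'
from h import *
np.set_printoptions(precision=4,suppress=True)
o=get_obs(); print(o)
for n in ['scene','side']:
    c=shot(n); save(c,n+'0'); print(n,c.keys(),c['W'][:3,3],c['K'][0])
    for l in ['specimen','eye','grip','stand','hook_bend','hook_tip','tray','coupon_a','timer','tub','spreader','batten']:
        r=spot_point(l,c)
        for d in r[:3]:
            u,v=d['at'][0]*640,d['at'][1]*400; print(l,round(d['p'],2),round(u),round(v),px(c,min(u,639),min(v,399)))
E
```

```text
pics
{'time_s': 0.0, 'qpos': array([ 1.1264,  0.3005,  1.5216, -0.    ,  1.3207, -0.0666]), 'joint_vel': array([ 0.0011, -0.0021,  0.0014,  0.0013,  0.0003,  0.0013]), 'tau': array([  0.0006, -53.1811, -35.2737,   0.0708,   0.0243,  -0.0001]), 'ee_pos': array([0.2028, 0.511 , 0.2049]), 'eef_rot': array([-3.1405, -0.    ,  2.7638]), 'force': array([0.5754, 0.3116, 0.9889]), 'moment': array([-0.0067, -0.0524, -0.0154]), 'grip_force': 0.0, 'grip_width': 0.09400617543977847}
scene dict_keys(['image', 'range_z', 'K', 'world_from_camera', 'shot', 'W']) [ 1.3513 -0.1487  0.9521] [493.5172   0.     328.7181]
specimen 0.77 404 233 [0.6059 0.0909 0.0351]
specimen 0.74 441 184 [0.5175 0.1944 0.1027]
eye 0.98 447 167 [0.5012 0.2078 0.1422]
eye 0.65 402 226 [0.5983 0.0866 0.0516]
eye 0.47 438 206 [0.5055 0.205  0.0083]
grip 0.91 404 207 [0.5992 0.0842 0.12  ]
grip 0.72 448 152 [0.5008 0.2029 0.19  ]
stand 0.88 438 209 [0.5159 0.2013 0.0094]
hook_bend 0.88 450 179 [0.5331 0.2073 0.1339]
hook_tip 0.95 453 174 [0.5442 0.2082 0.1611]
tray 0.56 252 238 [ 0.5729 -0.2756  0.0254]
coupon_a 0.89 183 266 [
[... 581 characters left out ...]
8 [0.4948 0.1894 0.1383]
grip 0.83 236 139 [0.6425 0.4528 0.0015]
grip 0.67 283 171 [0.5776 0.0866 0.1055]
grip 0.66 247 142 [0.5445 0.2082 0.1587]
stand 0.78 241 191 [0.4911 0.1976 0.0087]
hook_bend 0.94 247 152 [ 0.6273  0.3634 -0.0045]
hook_tip 0.82 246 142 [ 0.6598  0.413  -0.0027]
hook_tip 0.2 367 275 [ 0.5485 -0.2767  0.0029]
tray 0.66 364 276 [ 0.537  -0.2745  0.0062]
coupon_a 0.96 438 304 [ 0.5973 -0.4497  0.0187]
coupon_a 0.86 364 262 [ 0.5588 -0.2522  0.0201]
coupon_a 0.69 388 273 [ 0.5795 -0.3146  0.019 ]
timer 0.94 317 212 [ 0.578  -0.0548  0.0414]
tub 0.63 327 180 [0.7022 0.0342 0.0321]
spreader 0.81 259 242 [ 0.41   -0.0053  0.0036]
batten 0.96 370 205 [ 0.7292 -0.1211  0.0156]
```

View pics/scene0.png

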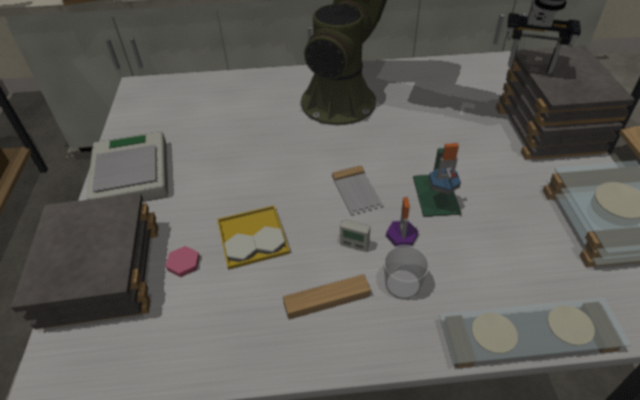

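View pics/side0.png

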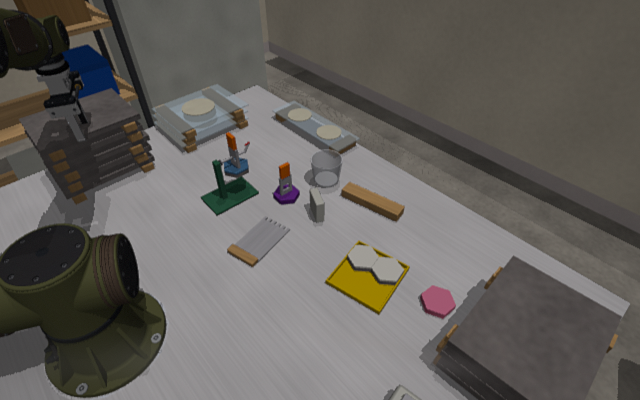

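The scene view shows the blue specimen on the hook at about (445,180), the purple look-alike at (403,233), and the tray with its two white coupons at (253,237). The side view has the specimen at about (235,158) and the tray at (368,275).

The jog cannot tilt the tool. I'll therefore pinch the sleeve across y, use that pinch as a hinge, tilt the specimen against the post, then lock it with a hard squeeze. First I'll measure the stand and tray and plan the path.

```bash
python3 - <<'E'
from h import *
np.set_printoptions(precision=4,suppress=True)
for n in ['scene','side']:
    c=shot(n); P=cloud(c); hsv=cv2.cvtColor(c['image'],cv2.COLOR_RGB2HSV).astype(int); H,S,V=hsv[...,0],hsv[...,1],hsv[...,2]
    ok=(c['range_z']>0)
    def box(nm,h0,h1,s,ctr,r,z0,z1):
        m=ok&(H>=h0)&(H<=h1)&(S>s)&(V>25)&(np.hypot(P[...,0]-ctr[0],P[...,1]-ctr[1])<r)&(P[...,2]>z0)&(P[...,2]<z1)
        q=P[m]
        if len(q)<8: print(n,nm,len(q)); return
        rc=cv2.minAreaRect((q[:,:2]*1000).astype(np.float32)); print(n,nm,len(q),rc,'z',np.percentile(q[:,2],[5,50,95]),'mean',q.mean(0))
    box('base',60,90,90,(0.5,0.2),.16,0.004,0.016)
    box('post',60,90,90,(0.45,0.2),.16,0.05,0.16)
    box('tray',20,32,100,(0.56,-0.275),.16,0.0,0.02)
    box('sleeve',4,15,130,(0.5,0.2),.08,0.14,0.23)
    box('blue',95,115,60,(0.51,0.2),.08,0.06,0.13)
    box('barb',170,180,100,(0.54,0.2),.06,0.1,0.2)
    m=ok&(S<50)&(V>120)&(np.hypot(P[...,0]-.59,P[...,1]+.275)<.09)&(P[...,2]>.012)&(P[...,2]<.03)
    q=P[m]; rc=cv2.minAreaRect((q[:,:2]*1000).astype(np.float32)); print(n,'white',len(q),rc,np.median(q[:,2]))
E
cat > plan.py <<'E'
# 2D clearance search in stand x-z plane for fixed lean phi; eye position grid
import numpy as np, heapq
def seg(a,b,r,n=60): t=np.linspace(0,1,n)[:,None]; return np.c_[np.array(a)+(np.array(b)-a)*t,np.full(n,r)]
bend=(30,135);tip=(46.1,157.9)
hook=np.vstack([seg((-57,135),bend,3.5,120),seg(bend,tip,3.5),seg(tip,(34.3,155.9),2.5)])
# post as box points
bx=[seg((-57,z),(-73,z),0,9) for z in range(10,145,4)]+[seg((-73,144),(-57,144),0,9)]
hook=np.vstack([hook]+bx)
boxes=[(-4,4,18,30),(-4,4,53,81),(-6,6,80,124),(-40.4,40.4,0,18)]
def clr(ex,ez,phi):
    c,s=np.cos(phi),np.sin(phi); dx,dz=hook[:,0]-ex,hook[:,1]-ez
    bxx=dx*c+dz*s; bz=-dx*s+dz*c+41.5; m=1e9
    for x0,x1,z0,z1 in boxes:
        ox=np.maximum(x0-bxx,bxx-x1); oz=np.maximum(z0-bz,bz-z1)
        d=np.where((ox>0)&(oz>0),np.hypot(ox,oz),np.maximum(ox,oz))-hook[:,2]; m=min(m,d.min())
    return m
if __name__=='__main__':
  for deg in (36,40,42,44,46,48):
    phi=np.radians(deg); xs=np.arange(-50,90);zs=np.arange(110,200)
    C=np.array([[clr(x,z,phi) for z in zs] for x in xs])
    st=(int(-15+50),int(np.argmax(C[35,15:40])+15))
    best={st:C[st]};q=[(-C[st],st)];par={st:None};done=set();end=None
    while q:
        k,u=heapq.heappop(q)
        if u in done: continue
        done.add(u)
        if xs[u[0]]>=85: end=u;break
        for d in ((1,0),(-1,0),(0,1),(0,-1),(1,1),(1,-1),(-1,1),(-1,-1)):
            v=(u[0]+d[0],u[1]+d[1])
            if 0<=v[0]<len(xs) and 0<=v[1]<len(zs):
                b=min(-k,C[v])
                if b>best.get(v,-9): best[v]=b;par[v]=u;heapq.heappush(q,(-b,v))
    p=[];u=end
    while u: p.append((int(xs[u[0]]),int(zs[u[1]]),round(float(C[u]),1)));u=par[u]
    print(deg,'start',xs[st[0]],zs[st[1]],round(-k,2)); 
    if deg in(40,44,): print(p[::-1])
E
timeout 300 python3 plan.py
```

```text
scene base 110 ((461.2591552734375, 202.76034545898438), (76.04640197753906, 137.1014404296875), 89.05680084228516) z [0.0071 0.0105 0.0126] mean [0.4631 0.1817 0.0103]
scene post 1
scene tray 1706 ((549.4820556640625, -277.03350830078125), (162.6576690673828, 149.87002563476562), 12.042105674743652) z [0.0021 0.006  0.0157] mean [ 0.5323 -0.2816  0.0073]
scene sleeve 189 ((499.4510498046875, 208.12562561035156), (29.409902572631836, 12.037314414978027), 84.02182006835938) z [0.1713 0.1927 0.2099] mean [0.5003 0.2075 0.192 ]
scene blue 320 ((497.8303527832031, 209.53359985351562), (73.2292251586914, 72.9200439453125), 52.81453323364258) z [0.0999 0.104  0.1068] mean [0.5073 0.2038 0.1039]
scene barb 3
scene white 1050 ((582.0989379882812, -270.24615478515625), (73.93815612792969, 139.06201171875), 12.718998908996582) 0.02294650293166084
side base 957 ((454.9355163574219, 207.60276794433594), (97.29244232177734, 146.05352783203125), 88.32804870605469) z [0.0065 0.0096 0.0124] mean [0.4529 0.203  0.0095]
side post 160 ((435.98138427734375, 206.68568420410156), (20.192119598388672, 15.3
[... 3713 characters left out ...]
, -5.4), (51, 148, -4.8), (52, 148, -5.0), (53, 148, -5.1), (54, 148, -5.2), (55, 148, -5.3), (56, 149, -5.3), (57, 150, -5.1), (58, 149, -5.1), (59, 148, -5.1), (60, 147, -5.1), (61, 146, -5.0), (62, 145, -5.0), (63, 144, -5.0), (64, 143, -5.0), (65, 142, -4.9), (66, 141, -4.9), (67, 140, -4.9), (68, 139, -4.9), (69, 138, -4.9), (70, 137, -4.8), (71, 136, -4.8), (71, 135, -5.5), (72, 134, -5.5), (73, 133, -5.4), (74, 132, -5.0), (73, 131, -5.2), (74, 130, -5.2), (75, 130, -5.3), (76, 131, -5.1), (77, 132, -5.1), (78, 131, -5.2), (79, 130, -5.2), (80, 129, -5.2), (81, 128, -5.2), (82, 127, -5.1), (83, 126, -5.1), (84, 125, -5.1), (85, 124, -5.1)]
46 start -15 126 -6.13
48 start -15 125 -7.08
```

```bash
cat > plan2.py <<'E'
from plan import *
from collections import deque
L=62.5
def cl(G,ph): return clr(G[0]+L*np.sin(np.radians(ph)),G[1]-L*np.cos(np.radians(ph)),np.radians(ph))
from functools import lru_cache
@lru_cache(None)
def f(x,z,p): return cl((x,z),p)
st=(-2*1,197+2,0)   # eye ~x -2; z eye 136.5
def step(x,z,p):
    T=0.0
    if f(x,z,p)>=T:
        while p>0 and f(x,z,p-2)>=T: p-=2
        return p
    for k in (2,4,6):
        if f(x,z,p+k)>=T: return p+k
    return None
par={};s=(0,197,0);print(f(*s));par[s]=None;q=deque([s]);best=s;good={}
while q:
    u=q.popleft()
    for dx in(-2,0,2):
        for dz in (-2,0,2):
            x,z=u[0]+dx,u[1]+dz
            if not(-40<=x<=50 and 160<=z<=230): continue
            p=step(x,z,u[2])
            if p is None or p>56: continue
            v=(x,z,p)
            if v not in par: par[v]=u;q.append(v); 
            if v[2]>best[2]: best=v
print(len(par),best)
def path(v):
    o=[]
    while v: o.append(v);v=par[v]
    return o[::-1]
for t in (36,40,44,46,48,50):
    c=[v for v in par if v[2]==t and v[0]+L*np.sin(np.radians(t))<75]
    if c:
        v=min(c,key=lambda v:len(path(v))); print(t,len(c),[(a,b,p) for a,b,p in path(v)])
E
timeout 500 python3 plan2.py
cat > plan3.py <<'E'
from plan import *
def route(deg,s0,exit=95,step=1.0):
    phi=np.radians(deg); xs=np.arange(0,exit+1,step);zs=np.arange(115,200,step)
    C=np.array([[clr(x,z,phi) for z in zs] for x in xs])
    st=(int(np.argmin(abs(xs-s0))),0); st=(st[0],int(np.argmax(C[st[0],5:40])+5))
    D={st:0};q=[(0,st)];par={st:None}
    while q:
        k,u=heapq.heappop(q)
        if k>D[u]: continue
        if xs[u[0]]>=exit-1: break
        for d in ((1,0),(-1,0),(0,1),(0,-1),(1,1),(1,-1),(-1,1),(-1,-1)):
            v=(u[0]+d[0],u[1]+d[1])
            if 0<=v[0]<len(xs) and 0<=v[1]<len(zs):
                c=C[v]; w=np.hypot(*d)*(1+np.exp(-2*(min(c,4)-4)))
                if k+w<D.get(v,1e18): D[v]=k+w;par[v]=u;heapq.heappush(q,(k+w,v))
    p=[]
    while u: p.append((xs[u[0]],zs[u[1]],round(float(C[u]),1)));u=par[u]
    return p[::-1]
if __name__=='__main__':
  for deg in (34,38,40,42,44,46,48):
    p=route(deg,25); print(deg,min(a[2] for a in p)); 
    if deg in(42,46): print([(int(a),int(b),c) for a,b,c in p])
E
python3 plan3.py
```

```text
7.5
286 (-40, 189, 16)
34 1.9
38 2.4
40 2.5
42 2.7
[(25, 136, 3.4), (26, 137, 3.8), (27, 137, 4.4), (28, 138, 4.4), (29, 139, 4.4), (30, 140, 4.3), (31, 141, 4.2), (32, 142, 4.4), (33, 143, 3.8), (33, 144, 3.6), (33, 145, 3.5), (33, 146, 2.9), (34, 147, 3.0), (35, 148, 2.7), (35, 149, 2.9), (36, 150, 3.1), (37, 151, 3.3), (38, 152, 3.6), (39, 153, 3.7), (40, 154, 3.8), (41, 155, 3.9), (42, 156, 4.2), (43, 157, 4.7), (44, 157, 4.5), (45, 157, 4.4), (46, 157, 4.2), (47, 157, 4.0), (48, 158, 4.9), (49, 158, 4.7), (50, 158, 4.5), (51, 158, 4.3), (52, 158, 4.1), (53, 159, 4.4), (54, 160, 4.9), (55, 160, 4.7), (56, 160, 4.5), (57, 160, 4.5), (58, 160, 4.6), (59, 160, 4.8), (60, 160, 5.1), (61, 160, 5.5), (62, 160, 6.0), (63, 160, 6.6), (64, 160, 7.3), (65, 160, 8.0), (66, 160, 8.7), (67, 160, 9.4), (68, 160, 10.2), (69, 160, 10.9), (70, 160, 11.7), (71, 160, 12.4), (72, 160, 13.2), (73, 160, 13.9), (74, 160, 14.6), (75, 160, 15.4), (76, 160, 16.1), (77, 160, 16.9), (78, 160, 17.6), (79, 160, 18.4), (80, 160, 19.1), (81, 160, 19.8), (82, 160, 20.6), (83, 160, 21.3), (84, 160, 22.1), (85, 16
[... 710 characters left out ...]
 160, 4.8), (54, 160, 4.4), (55, 160, 4.0), (56, 161, 4.8), (57, 161, 4.7), (58, 161, 4.8), (59, 161, 4.9), (60, 161, 5.2), (61, 161, 5.6), (62, 161, 6.0), (63, 161, 6.6), (64, 161, 7.2), (65, 161, 7.9), (66, 161, 8.6), (67, 161, 9.2), (68, 161, 9.9), (69, 161, 10.6), (70, 161, 11.3), (71, 161, 12.0), (72, 161, 12.7), (73, 161, 13.4), (74, 161, 14.1), (75, 161, 14.8), (76, 161, 15.5), (77, 161, 16.2), (78, 161, 16.9), (79, 161, 17.6), (80, 161, 18.3), (81, 161, 19.0), (82, 161, 19.7), (83, 161, 20.4), (84, 161, 21.1), (85, 161, 21.8), (86, 161, 22.4), (87, 161, 23.1), (88, 161, 23.8), (89, 161, 24.3), (90, 161, 24.7), (91, 161, 25.2), (92, 161, 25.6), (93, 161, 26.1), (94, 161, 26.6)]
48 2.9
```

```bash
cat > plan4.py <<'E'
from plan import *
from functools import lru_cache
L=62.5
@lru_cache(None)
def f(x,z,p): 
    a=np.radians(p); return clr(x+L*np.sin(a),z-L*np.cos(a),a)
def step(x,z,p):
    if f(x,z,p)>=0: return p
    for k in (1,2,3,4):
        if f(x,z,p+k)>=0: return p+k
        if f(x,z,p-k)>=0: return p-k
    return None
s=(0,198,0);par={s:None};D={s:0};q=[(0,s)];hit={}
while q:
    k,u=heapq.heappop(q)
    if k>D[u]: continue
    if u[2] not in hit: hit[u[2]]=u
    if u[2]>=44: break
    for dx in(-2,0,2):
        for dz in (-2,0,2):
            x,z=u[0]+dx,u[1]+dz
            if not(-80<=x<=50 and 170<=z<=216): continue
            p=step(x,z,u[2])
            if p is None or p<0: continue
            v=(x,z,p); 
            # cost: length, dislike tight when not pushing
            w=np.hypot(dx,dz)+ (6*max(0,1.5-f(*v)) if p==u[2] else 4)
            if k+w<D.get(v,1e18): D[v]=k+w;par[v]=u;heapq.heappush(q,(k+w,v))
print(len(par),max(hit))
def path(v):
    o=[]
    while v: o.append(v+(round(f(*v),1),));v=par[v]
    return o[::-1]
for t in (24,36,42): 
    if t in hit: print(t,path(hit[t]))
print(path(hit[max(hit)]))
E
timeout 560 python3 plan4.py
```

```text
6536 45
24 [(0, 198, 0, np.float64(7.5)), (-2, 198, 0, np.float64(7.5)), (-4, 198, 0, np.float64(7.5)), (-6, 198, 0, np.float64(7.5)), (-8, 198, 0, np.float64(7.5)), (-10, 198, 0, np.float64(6.6)), (-12, 198, 0, np.float64(4.6)), (-14, 198, 0, np.float64(2.6)), (-16, 198, 0, np.float64(0.6)), (-18, 198, 1, np.float64(0.1)), (-20, 198, 3, np.float64(1.2)), (-22, 198, 4, np.float64(0.9)), (-24, 198, 5, np.float64(0.5)), (-26, 198, 6, np.float64(0.0)), (-28, 198, 8, np.float64(1.1)), (-30, 198, 9, np.float64(0.7)), (-32, 198, 10, np.float64(0.2)), (-34, 198, 11, np.float64(0.1)), (-36, 196, 13, np.float64(1.2)), (-38, 194, 14, np.float64(1.3)), (-40, 192, 15, np.float64(0.3)), (-42, 190, 16, np.float64(0.5)), (-44, 188, 20, np.float64(0.2)), (-46, 190, 20, np.float64(2.2)), (-48, 190, 20, np.float64(0.9)), (-50, 190, 21, np.float64(0.5)), (-52, 190, 22, np.float64(0.2)), (-54, 190, 24, np.float64(1.4))]
36 [(0, 198, 0, np.float64(7.5)), (-2, 198, 0, np.float64(7.5)), (-4, 198, 0, np.float64(7.5)), (-6, 198, 0, np.float64(7.5)), (-8, 198, 0, np.float64(7.5)), (-10, 198, 0, np.float64(6.6
[... 4551 characters left out ...]
), (-18, 198, 18, np.float64(2.6)), (-16, 198, 18, np.float64(2.7)), (-14, 198, 18, np.float64(2.6)), (-12, 198, 18, np.float64(2.6)), (-10, 198, 18, np.float64(2.6)), (-8, 198, 18, np.float64(2.7)), (-6, 198, 18, np.float64(2.6)), (-4, 198, 18, np.float64(2.6)), (-2, 198, 18, np.float64(2.6)), (0, 198, 18, np.float64(2.7)), (2, 198, 18, np.float64(2.6)), (4, 198, 18, np.float64(2.7)), (6, 198, 18, np.float64(3.2)), (8, 200, 18, np.float64(1.9)), (8, 202, 20, np.float64(0.0)), (8, 204, 24, np.float64(0.3)), (6, 206, 28, np.float64(0.2)), (4, 206, 31, np.float64(0.4)), (2, 206, 34, np.float64(0.5)), (0, 206, 37, np.float64(0.3)), (-2, 206, 41, np.float64(0.4)), (-4, 206, 45, np.float64(0.1))]
```

Call:
{"api": "jog_arm", "payload": {"rows": [[[0, 0, -0.04], 0, 0.094], [[0, 0, -0.04], 0, 0.094], [[-0.035, -0.0155, -0.004], -2, 0.094], [[-0.035, -0.0155, -0.004], -2, 0.094], [[-0.035, -0.0155, -0.004], -2, 0.094], [[-0.035, -0.0155, -0.004], -2, 0.094], [[-0.035, -0.0155, -0.004], -2, 0.094], [[-0.035, -0.0155, -0.004], -2, 0.094], [[-0.035, -0.0155, -0.004], -2, 0.094], [[-0.035, -0.0155, -0.004], -2, 0.094], [[-0.035, -0.0155, -0.004], -2, 0.094], [[-0.035, -0.0155, -0.004], -2, 0.094]]}}

```text
time_s: 2.4
ee_pos: [0.5103, 0.283, 0.3259]
eef_rot: [3.141, 0.0, 3.114]
force: [-0.4, 0.6, 0.1]
grip_width: 0.0937
grip_force: 0.0
```

Call:
{"api": "jog_arm", "payload": {"rows": [[[0, 0, 0], 0, 0.06], [[0, 0, 0], 0, 0.06]]}}

```text
time_s: 2.57
ee_pos: [0.51, 0.2835, 0.3248]
eef_rot: [-3.141, -0.001, 3.11]
force: [0.0, 0.4, -0.4]
grip_width: 0.0841
grip_force: 0.0
```

Run:
```python
from h import *
np.set_printoptions(precision=4,suppress=True)
T=tcpT(); print(T, get_obs()['eef_rot'],get_obs()['qpos'])
c=shot('wrist'); save(c,'w1'); print(np.array(c['T_tool_cam']))
for l in ['specimen','eye','grip','stand','hook_bend','hook_tip']:
    for d in spot_point(l,c)[:2]:
        u,v=d['at'][0]*640,d['at'][1]*400; print(l,round(d['p'],2),round(u),round(v),px(c,min(u,639),min(v,399)))
```

```text
[[-0.9995  0.0314 -0.0009  0.51  ]
 [ 0.0314  0.9995 -0.0003  0.2835]
 [ 0.0008 -0.0004 -1.      0.3248]
 [ 0.      0.      0.      1.    ]] [-3.1412 -0.0008  3.1102] [ 0.4445  0.3216  1.2209  0.0001  1.6    -1.0949]
[[ 0.0001  0.962   0.2732  0.08  ]
 [ 1.     -0.0001 -0.0002 -0.0005]
 [-0.0002  0.2732 -0.962  -0.1796]
 [ 0.      0.      0.      1.    ]]
specimen 0.94 210 210 [0.5847 0.1023 0.0178]
specimen 0.83 264 160 [0.4912 0.2134 0.1039]
eye 0.86 261 165 [0.4915 0.2167 0.1435]
eye 0.56 198 214 [0.5784 0.0959 0.0546]
grip 0.83 183 227 [0.5762 0.099  0.1157]
stand 0.56 273 157 [0.4879 0.2248 0.1035]
hook_bend 0.83 260 199 [0.5323 0.2121 0.143 ]
hook_tip 0.8 256 216 [0.5477 0.2095 0.1622]
```

Call:
{"api": "jog_arm", "payload": {"rows": [[[0.005, -0.038, 0], 0, 0.06], [[0.005, -0.038, 0], 0, 0.06], [[0, 0, 0], 0, 0.06], [[0, 0, 0], 0, 0.06]]}}

```text
time_s: 3.25
ee_pos: [0.4965, 0.208, 0.3262]
eef_rot: [3.141, 0.001, 3.111]
force: [-0.1, 0.5, -0.7]
grip_width: 0.0598
grip_force: 0.0
```

```bash
cat > seg.py <<'E'
from h import *
np.set_printoptions(precision=4,suppress=True)
def segs(c,L):
    P=cloud(c); hsv=cv2.cvtColor(c['image'],cv2.COLOR_RGB2HSV).astype(int); H,S,V=hsv[...,0],hsv[...,1],hsv[...,2]
    for nm,h0,h1,s,ctr,r,z0,z1 in L:
        m=(c['range_z']>0)&(H>=h0)&(H<=h1)&(S>s)&(V>25)&(np.hypot(P[...,0]-ctr[0],P[...,1]-ctr[1])<r)&(P[...,2]>z0)&(P[...,2]<z1)
        q=P[m]
        if len(q)<8: print(nm,len(q)); continue
        rc=cv2.minAreaRect((q[:,:2]*1000).astype(np.float32)); print(nm,len(q),np.round(rc[0],1),np.round(rc[1],1),round(rc[2],1),'z',np.percentile(q[:,2],[5,50,95]),'mean',q.mean(0))
E
python3 - <<'E'
from seg import *
T=tcpT(); print(T[:3,3],get_obs()['eef_rot'])
c=shot('wrist'); save(c,'w2')
s=(0.5,0.207)
segs(c,[('base',60,90,90,s,.16,0.004,0.016),('post',60,90,90,s,.16,0.138,0.16),('sleevetop',4,15,130,s,.06,0.2,0.23),('sleeve',4,15,130,s,.06,0.16,0.23),('blue',95,115,60,s,.06,0.08,0.13),('barb',165,180,100,s,.08,0.14,0.2),('barb2',0,3,100,s,.08,0.14,0.2)])
for l in ['hook_bend','hook_tip']:
    for d in spot_point(l,c)[:2]:
        u,v=d['at'][0]*640,d['at'][1]*400; print(l,round(d['p'],2),round(u),round(v),onz(c,u,v,.158 if 'tip' in l else .135))
E
```

```text
[0.4965 0.208  0.3262] [3.1411 0.0011 3.1113]
base 3457 [456.7 212.1] [ 96.5 144.9] 87.8 z [0.0087 0.0101 0.0116] mean [0.4303 0.2125 0.0101]
post 264 [436.8 212.2] [20.8 14.7] 88.2 z [0.1426 0.1441 0.1453] mean [0.4367 0.2123 0.144 ]
sleevetop 391 [494.5 211. ] [30.  11.5] 88.6 z [0.2029 0.2092 0.2105] mean [0.4938 0.2109 0.2086]
sleeve 556 [494.5 211. ] [30.1 11.5] 88.9 z [0.1779 0.2087 0.2104] mean [0.4925 0.2108 0.2021]
blue 1350 [489.6 210.6] [69.8 65. ] 90.0 z [0.102  0.1035 0.1049] mean [0.4854 0.2108 0.1035]
barb 1
barb2 44 [541.9 209.1] [ 4.8 15.4] 88.7 z [0.158  0.16   0.1614] mean [0.5427 0.2091 0.1597]
hook_bend 0.84 323 207 [0.5359 0.2133 0.135 ]
hook_tip 0.7 322 223 [0.5486 0.211  0.158 ]
```

View pics/w2.png

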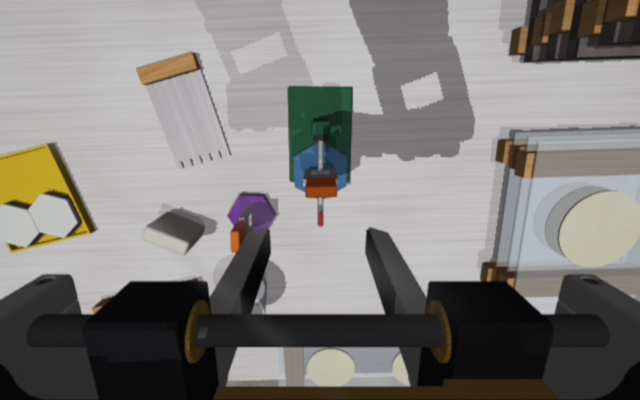

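The wrist view shows the sleeve at (320,188), the post at (320,130) and the barb at (320,218). The tool is already aligned with the stand, so I descend and pinch.

Call:
{"api": "jog_arm", "payload": {"rows": [[[0.002, 0.003, 0.035], 0, 0.06], [[0, 0, 0.039], 0, 0.06], [[0, 0, 0.039], 0, 0.06], [[0, 0, 0.03], 0, 0.06], [[0, 0, 0.0127], 0, 0.06], [[0, 0, 0], 0, 0.06]]}}

```text
time_s: 3.9
ee_pos: [0.4934, 0.2124, 0.1663]
eef_rot: [-3.14, -0.005, 3.114]
force: [-1.0, 1.0, -0.3]
grip_width: 0.0597
grip_force: 0.0
```

Call:
{"api": "jog_arm", "payload": {"rows": [[[0, 0, 0], 0, 0.03], [[0, 0, 0], 0, 0.03], [[0, 0, 0], 0, 0.02], [[0, 0, 0], 0, 0.02], [[0, 0, 0], 0, 0.02]], "squeeze": 15}}

```text
time_s: 4.32
ee_pos: [0.4951, 0.2119, 0.1706]
eef_rot: [3.141, 0.001, 3.113]
force: [-0.0, -0.5, 1.5]
grip_width: 0.032
grip_force: 15.0
```

Call:
{"api": "jog_arm", "payload": {"rows": [[[0, 0, -0.004], 0, 0.02], [[0, 0, -0.004], 0, 0.02], [[0.004, 0, 0], 0, 0.02], [[0.004, 0, 0], 0, 0.02], [[0.004, 0, 0], 0, 0.02], [[0, 0, 0], 0, 0.02], [[0.004, 0, 0], 0, 0.02], [[0.004, 0, 0], 0, 0.02], [[0.004, 0, 0], 0, 0.02], [[0, 0, 0], 0, 0.02], [[0, 0, 0], 0, 0.02]], "squeeze": 10}}

```text
time_s: 5.23
ee_pos: [0.4705, 0.2126, 0.1777]
eef_rot: [-3.142, -0.001, 3.113]
force: [0.5, 0.4, -2.4]
grip_width: 0.0324
grip_force: 10.0
```

```bash
cat > lean.py <<'E'
from seg import *
import sys
# specimen pose in stand x-z plane: sleeve orange & blue pixels from scene and side cams
O=np.array([0.5018,0.2102]); ps=np.radians(-1.8)
def st(P): d=P[...,:2]-O; return np.stack([d[...,0]*np.cos(ps)+d[...,1]*np.sin(ps),-d[...,0]*np.sin(ps)+d[...,1]*np.cos(ps),P[...,2]],-1)*1000
if __name__=='__main__':
    o=get_obs(); print('t',o['time_s'],'TCP',st(np.array(o['ee_pos'])),'F',o['force'],'M',o['moment'],'w',o['grip_width'])
    out=[]
    for n in ['scene','side']:
        c=shot(n); Q=st(cloud(c)); hsv=cv2.cvtColor(c['image'],cv2.COLOR_RGB2HSV).astype(int); H,S=hsv[...,0],hsv[...,1]
        m=(c['range_z']>0)&(H>=95)&(H<=115)&(S>60)&(abs(Q[...,0])<150)&(abs(Q[...,1])<60)&(Q[...,2]>40)&(Q[...,2]<250)
        q=Q[m]
        if len(q)>20:
            ce=np.median(q,0); q=q[np.linalg.norm(q-ce,axis=1)<50]; ce=q.mean(0)
            A=np.c_[q[:,:2]-ce[:2],np.ones(len(q))]; k=np.linalg.lstsq(A,q[:,2],rcond=None)[0]
            print(n,'blue',len(q),'centre',ce,'lean deg',np.degrees(np.arctan(k[0])),'roll',np.degrees(np.arctan(k[1])))
        r,cc=np.where(m)
        g=c['image'][100:260,180:340] if n=='side' else c['image'][80:240,370:530]
        out.append(cv2.resize(g,(400,400)))
    if len(sys.argv)>1: cv2.imwrite('pics/'+sys.argv[1]+'.png',cv2.cvtColor(np.hstack(out),cv2.COLOR_RGB2BGR))
E
python3 lean.py l1
```

```text
t 5.2333 TCP [-31.4049   1.4038 177.6921] F [ 0.5261  0.3888 -2.3956] M [ 0.0553 -0.0539 -0.0524] w 0.0324441854797127
scene blue 215 centre [ -1.2599  -7.5925 113.5098] lean deg 5.592929908415307 roll 0.512697469473776
side blue 268 centre [-19.8347 -10.9256 109.8882] lean deg 7.1823089348466445 roll 1.6981679457929402
```

View pics/l1.png

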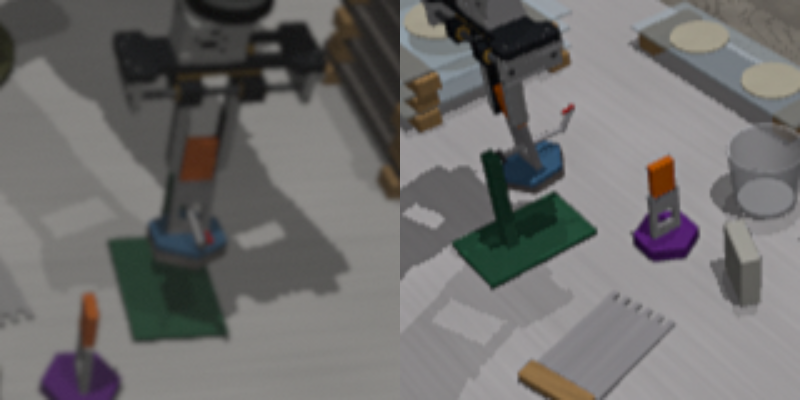

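Hinge tilt works: the sleeve is pinched and the specimen leans about 6–7° with the hexagon against the post. I continue.

Call:
{"api": "jog_arm", "payload": {"rows": [[[0.004, 0, 0], 0, 0.02], [[0.004, 0, 0], 0, 0.02], [[0.004, 0, 0], 0, 0.02], [[0.004, 0, 0], 0, 0.02], [[0.003, 0, 0], 0, 0.02], [[0, 0, 0], 0, 0.02], [[0, 0, 0], 0, 0.02]], "squeeze": 10}}

```text
time_s: 5.92
ee_pos: [0.4515, 0.2131, 0.1777]
eef_rot: [-3.142, -0.001, 3.113]
force: [0.2, -1.0, -2.4]
grip_width: 0.0321
grip_force: 10.0
```

```bash
python3 lean.py
```

```text
t 5.9167 TCP [-50.3725   1.347  177.7086] F [ 0.1646 -1.0433 -2.3853] M [-0.0094 -0.1315 -0.0034] w 0.03210471406858361
scene blue 151 centre [ -4.0132  -8.6892 119.6619] lean deg 15.385350657904015 roll 0.697541785647126
side blue 281 centre [-20.4355 -10.8557 113.5523] lean deg 15.431116519472466 roll 1.5555553099966188
```

Call:
{"api": "jog_arm", "payload": {"rows": [[[0.003, 0, 0.001], 0, 0.02], [[0.003, 0, 0.001], 0, 0.02], [[0, 0, 0], 0, 0.02], [[0, 0, 0], 0, 0.02]], "squeeze": 10}}

```text
time_s: 6.35
ee_pos: [0.4456, 0.2133, 0.1756]
eef_rot: [-3.141, -0.0, 3.113]
force: [0.9, 0.2, -3.5]
grip_width: 0.0316
grip_force: 10.0
```

Call:
{"api": "jog_arm", "payload": {"rows": [[[0, 0, 0], 0, 0.02], [[0, 0, 0], 0, 0.02], [[-0.005, 0, 0], 0, 0.02], [[-0.01, 0, 0], 0, 0.02], [[-0.01, 0, 0], 0, 0.02], [[-0.01, 0, 0], 0, 0.02], [[-0.005, 0, 0], 0, 0.02], [[0, 0, 0], 0, 0.02], [[0, 0, 0], 0, 0.02]], "squeeze": 30}}

```text
time_s: 7.1
ee_pos: [0.4859, 0.212, 0.1754]
eef_rot: [-3.141, -0.001, 3.112]
force: [-0.4, -0.2, -1.4]
grip_width: 0.0316
grip_force: 30.0
```

```bash
python3 lean.py
```

```text
t 7.1 TCP [-15.9095   1.2657 175.3937] F [-0.3753 -0.1909 -1.4348] M [-0.0049  0.1044  0.0264] w 0.031593175301166836
scene blue 229 centre [ 35.9304  -5.2901 119.6826] lean deg 18.458264758289232 roll 1.2427038790139244
side blue 283 centre [ 18.3134  -9.723  112.6428] lean deg 20.58265545933079 roll 1.1178378252348047
```

Call:
{"api": "jog_arm", "payload": {"rows": [[[-0.006, 0, -0.001], 0, 0.02], [[-0.006, 0, -0.001], 0, 0.02], [[-0.005, 0, -0.001], 0, 0.02], [[-0.005, 0, -0.001], 0, 0.02], [[-0.002, 0, -0.002], 0, 0.02], [[0, 0, 0], 0, 0.02], [[0, 0, 0], 0, 0.02]], "squeeze": 30}}

```text
time_s: 7.78
ee_pos: [0.5095, 0.2113, 0.1814]
eef_rot: [-3.141, -0.001, 3.113]
force: [-3.4, -0.6, -4.9]
grip_width: 0.0317
grip_force: 30.0
```

Call:
{"api": "jog_arm", "payload": {"rows": [[[0, 0, -0.002], 0, 0.02], [[0, 0, -0.002], 0, 0.02], [[0.002, 0, 0], 0, 0.02], [[0.002, 0, 0], 0, 0.02], [[0, 0, 0], 0, 0.02], [[0, 0, 0], 0, 0.02]], "squeeze": 14}}

```text
time_s: 8.28
ee_pos: [0.5061, 0.2116, 0.1861]
eef_rot: [3.141, 0.001, 3.113]
force: [5.0, -0.7, -4.1]
grip_width: 0.0318
grip_force: 14.0
```

```bash
python3 lean.py l2
```

```text
t 8.2833 TCP [  4.2434   1.5098 186.0818] F [ 5.005  -0.6837 -4.0921] M [ 0.0124 -0.8714  0.0518] w 0.031849418546644845
scene blue 238 centre [ 57.3473  -5.0953 130.6961] lean deg 19.340715980959867 roll 0.662123111593337
side blue 280 centre [ 40.7839  -9.4252 123.2169] lean deg 20.665603919265234 roll 1.0247483597564413
```

View pics/l2.png

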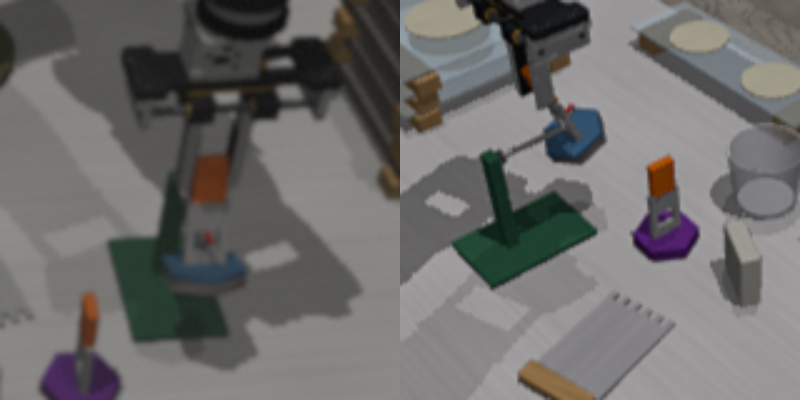

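Call:
{"api": "jog_arm", "payload": {"rows": [[[0, 0, 0], 0, 0.02], [[0, 0, 0], 0, 0.02], [[0.002, 0, 0], 0, 0.02], [[0.002, 0, 0], 0, 0.02], [[0, 0, 0], 0, 0.02], [[0, 0, 0], 0, 0.02]], "squeeze": 7}}

```text
time_s: 8.88
ee_pos: [0.5015, 0.2116, 0.1855]
eef_rot: [-3.141, -0.001, 3.113]
force: [2.9, 0.1, -7.8]
grip_width: 0.032
grip_force: 7.0
```

```bash
python3 lean.py
```

```text
t 8.8833 TCP [ -0.3546   1.4312 185.4639] F [ 2.9483  0.1035 -7.7534] M [ 0.0038 -0.4001  0.0047] w 0.03200436195237158
scene blue 216 centre [ 57.7781  -5.0451 132.1117] lean deg 21.657208645952 roll 1.0688356145082583
side blue 286 centre [ 42.034   -9.2868 124.3766] lean deg 23.87613056619698 roll 2.260252236852498
```

Call:
{"api": "jog_arm", "payload": {"rows": [[[0.002, 0, 0], 0, 0.02], [[0.002, 0, 0], 0, 0.02], [[0.002, 0, -0.0005], 0, 0.02], [[0.002, 0, -0.0005], 0, 0.02], [[0.002, 0, 0], 0, 0.02], [[0, 0, 0], 0, 0.02], [[0, 0, 0], 0, 0.02]], "squeeze": 7}}

```text
time_s: 9.57
ee_pos: [0.4917, 0.2119, 0.1867]
eef_rot: [-3.141, 0.0, 3.113]
force: [4.9, -0.3, -9.4]
grip_width: 0.0322
grip_force: 7.0
```

```bash
python3 lean.py
```

```text
t 9.5667 TCP [-10.155    1.3808 186.6719] F [ 4.9381 -0.2645 -9.4467] M [ 0.009  -0.7314 -0.0111] w 0.03217531816455823
scene blue 191 centre [ 59.128   -6.1307 134.2847] lean deg 25.218205884088682 roll 1.3643993469937463
side blue 289 centre [ 42.8752  -8.7099 125.2255] lean deg 27.36645907159796 roll 1.3825156194096457
```

```bash
cat > pose.py <<'E'
from lean import *
from scipy.optimize import least_squares
import plan
# fit body pose (ex,ez,phi,y) in stand frame to blue-top cloud: plane at body z=18 and hex outline, plus tip check
def blue(n):
    c=shot(n); Q=st(cloud(c)); hsv=cv2.cvtColor(c['image'],cv2.COLOR_RGB2HSV).astype(int); H,S=hsv[...,0],hsv[...,1]
    m=(c['range_z']>0)&(H>=95)&(H<=115)&(S>60)&(abs(Q[...,0])<150)&(abs(Q[...,1])<60)&(Q[...,2]>40)&(Q[...,2]<250)
    red=(c['range_z']>0)&((H<=3)|(H>=175))&(S>110)&(abs(Q[...,0]-40)<25)&(abs(Q[...,1])<25)&(abs(Q[...,2]-158)<15)
    return Q[m],Q[red]
for n in ['scene','side']:
    q,r=blue(n); ce=np.median(q,0); q=q[np.linalg.norm(q-ce,axis=1)<55]
    A=np.c_[q-q.mean(0)]; nrm=np.linalg.svd(A,full_matrices=False)[2][2]; nrm*=np.sign(nrm[2]); ph=np.arctan2(-nrm[0],nrm[2])
    u=q[:,0]*np.cos(ph)+q[:,2]*np.sin(ph); w=-q[:,0]*np.sin(ph)+q[:,2]*np.cos(ph)
    uc=np.percentile(u,99.5)-40.4; w0=np.median(w); y0=(np.percentile(q[:,1],1)+np.percentile(q[:,1],99))/2
    # also width at u: outline max |y|
    ec=lambda bu,bw:(bu*np.cos(ph)-bw*np.sin(ph),bu*np.sin(ph)+bw*np.cos(ph))
    eye=ec(uc,w0+23.5); T=st(np.array(get_obs()['ee_pos'])); g=(T[0],T[2]+19)
    gb=((g[0]-eye[0])*np.cos(ph)+(g[1]-eye[1])*np.sin(ph),-(g[0]-eye[0])*np.sin(ph)+(g[1]-eye[1])*np.cos(ph)+41.5)
    print(n,'phi',round(np.degrees(ph),1),'eye',np.round(eye,1),'y',round(y0,1),'G',np.round(g,1),'G in body',np.round(gb,1),'clr',round(plan.clr(*eye,ph),1),'barb',len(r),r.mean(0) if len(r) else '')
E
python3 pose.py
```

```text
scene phi 25.5 eye [ 33.8 148.7] y -1.5 G [-10.1 205.7] G in body [-15.  111.9] clr -0.2 barb 8 [ 44.9499  -1.6437 159.9086]
side phi 27.9 eye [ 29.3 144.5] y -2.0 G [-10.1 205.7] G in body [ -6.1 114.1] clr -0.7 barb 8 [ 38.6847  -4.4251 158.8056]
```

```bash
cat > p5.py <<'E'
from plan3 import *
for deg in (18,20,22,24,26,28,30,32):
    p=route(deg,25); i=min(range(len(p)),key=lambda i:p[i][2]); print(deg,'min',p[i]); 
    if deg in (24,28): print([(int(a),int(b),c) for a,b,c in p if 25<=a<=62])
# how far lean can go at post: hexagon touching post with eye in window
for deg in range(16,34,2):
    ph=np.radians(deg); best=max(((clr(x,z,ph),x,z) for x in range(-45,0) for z in range(128,144)),key=lambda t:t[0])
    L=62.5; t=[(x,z) for x in range(-45,0) for z in np.arange(128,144,.5) if clr(x,z,ph)>=0.3]
    if t:
        xm=min(a for a,b in t); zz=[b for a,b in t if a==xm]; print(deg,'eye x min',xm,'z',min(zz),max(zz),'G',round(xm-L*np.sin(ph),1),round(np.mean(zz)+L*np.cos(ph),1))
    else: print(deg,'none')
E
python3 p5.py
```

```text
18 min (np.float64(33.0), np.float64(145.0), -0.9)
20 min (np.float64(32.0), np.float64(145.0), -0.4)
22 min (np.float64(32.0), np.float64(145.0), -0.1)
24 min (np.float64(32.0), np.float64(145.0), 0.2)
[(25, 135, 5.4), (26, 136, 5.5), (27, 137, 5.0), (28, 138, 4.4), (29, 139, 3.9), (30, 140, 3.4), (31, 141, 2.6), (31, 142, 2.0), (31, 143, 1.1), (32, 144, 0.8), (32, 145, 0.2), (33, 146, 0.4), (34, 147, 0.7), (35, 148, 0.9), (36, 148, 1.1), (37, 149, 1.6), (38, 150, 2.1), (39, 151, 2.5), (40, 152, 2.7), (41, 153, 3.0), (42, 153, 3.5), (43, 154, 4.0), (44, 154, 4.2), (45, 155, 5.0), (46, 155, 4.8), (47, 155, 4.6), (48, 155, 4.5), (49, 155, 4.2), (50, 156, 4.7), (51, 156, 4.3), (52, 157, 4.8), (53, 157, 4.6), (54, 157, 4.5), (55, 157, 4.5), (56, 157, 4.6), (57, 157, 4.9), (58, 157, 5.2), (59, 157, 5.7), (60, 157, 6.2), (61, 157, 6.8), (62, 157, 7.5)]
26 min (np.float64(32.0), np.float64(145.0), 0.5)
28 min (np.float64(32.0), np.float64(145.0), 0.8)
[(25, 135, 4.8), (26, 135, 4.8), (27, 136, 5.7), (28, 137, 5.3), (29, 138, 4.9), (30, 139, 4.5), (31, 140, 3.9), (31, 141, 3.2), (31, 142, 2
[... 337 characters left out ...]
5), (51, 156, 4.0), (52, 157, 4.5), (53, 157, 4.2), (54, 157, 3.9), (55, 157, 3.9), (56, 157, 3.9), (57, 157, 4.1), (58, 157, 4.5), (59, 157, 4.9), (60, 157, 5.4), (61, 157, 6.0), (62, 157, 6.6)]
30 min (np.float64(33.0), np.float64(145.0), 1.2)
32 min (np.float64(33.0), np.float64(145.0), 1.6)
16 eye x min -25 z 130.5 139.0 G -42.2 194.8
18 eye x min -26 z 130.5 140.0 G -45.3 194.7
20 eye x min -27 z 129.5 139.0 G -48.4 193.0
22 eye x min -29 z 130.0 137.5 G -52.4 191.7
24 eye x min -30 z 130.0 135.0 G -55.4 189.7
26 eye x min -32 z 132.0 132.0 G -59.4 188.2
28 eye x min -33 z 132.0 132.5 G -62.3 187.4
30 eye x min -33 z 131.0 131.0 G -64.2 185.1
32 eye x min -12 z 131.5 131.5 G -45.1 184.5
```

Call:
{"api": "jog_arm", "payload": {"rows": [[[-0.004, 0, 0.003], 0, 0.02], [[-0.004, 0, 0.003], 0, 0.02], [[-0.004, 0, 0.003], 0, 0.02], [[-0.004, 0, 0.002], 0, 0.02], [[0, 0, 0], 0, 0.02], [[0, 0, 0], 0, 0.04], [[0, 0, 0], 0, 0.04], [[0, 0, 0], 0, 0.05], [[0, 0, 0], 0, 0.05], [[0, 0, 0], 0, 0.05], [[0, 0, 0], 0, 0.05]], "squeeze": 3}}

```text
time_s: 10.68
ee_pos: [0.5078, 0.2115, 0.1758]
eef_rot: [-3.142, 0.0, 3.113]
force: [0.2, 0.6, -0.9]
grip_width: 0.0499
grip_force: 0.0
```

```bash
python3 pose.py
python3 - <<'E'
from lean import *
c=shot('side'); Q=st(cloud(c)); hsv=cv2.cvtColor(c['image'],cv2.COLOR_RGB2HSV).astype(int); H,S=hsv[...,0],hsv[...,1]
m=(c['range_z']>0)&(H>=4)&(H<=15)&(S>130)&(abs(Q[...,0])<100)&(abs(Q[...,1])<40)&(Q[...,2]>120)
q=Q[m]; print(len(q),q.min(0),q.max(0),q.mean(0))
E
```

```text
scene phi 0.9 eye [  8.8 127.5] y -1.3 G [  5.9 194.8] G in body [ -1.8 108.8] clr 0.4 barb 9 [ 45.5749  -1.9675 161.141 ]
side phi 4.1 eye [  2.5 126.1] y -2.5 G [  6.  194.8] G in body [  8.4 109.8] clr -1.2 barb 7 [ 39.9757  -2.331  156.8126]
90 [-30.3778 -17.3332 161.4703] [ 10.0712  37.8795 374.0531] [  0.9382   3.3377 195.4957]
```

Call:
{"api": "jog_arm", "payload": {"rows": [[[0.0025, 0, 0.005], 0, 0.05], [[0, 0, 0], 0, 0.05], [[0, 0, 0], 0, 0.02], [[0, 0, 0], 0, 0.02], [[0, 0, 0], 0, 0.02], [[0, 0, -0.004], 0, 0.02], [[0, 0, -0.004], 0, 0.02], [[0, 0, 0], 0, 0.02], [[0, 0, 0], 0, 0.02]], "squeeze": 10}}

```text
time_s: 11.58
ee_pos: [0.5054, 0.2116, 0.179]
eef_rot: [3.141, 0.0, 3.113]
force: [0.3, 0.8, -2.5]
grip_width: 0.0315
grip_force: 10.0
```

```bash
python3 pose.py
python3 - <<'E'
from lean import *
c=shot('wrist'); Q=st(cloud(c)); save(c,'w3'); hsv=cv2.cvtColor(c['image'],cv2.COLOR_RGB2HSV).astype(int); H,S=hsv[...,0],hsv[...,1]
m=(c['range_z']>0)&(H>=4)&(H<=15)&(S>130)&(abs(Q[...,0])<60)&(abs(Q[...,1])<30)&(Q[...,2]>190)&(Q[...,2]<225)
q=Q[m]; print(len(q)); 
if len(q): print(np.percentile(q,[2,50,98],axis=0))
E
```

```text
scene phi -1.0 eye [  7.3 135.3] y -1.2 G [  3.5 197.8] G in body [ -4.9 103.9] clr 7.6 barb 10 [ 44.4027  -1.8384 160.8465]
side phi 0.9 eye [  2.6 134.1] y -7.3 G [  3.4 197.7] G in body [  1.9 105. ] clr 7.0 barb 7 [ 39.6437  -2.9607 157.3057]
2314
[[  1.1975 -14.3517 191.2626]
 [  2.3289   0.1339 215.7804]
 [ 11.8661  15.4787 218.1661]]
```

Call:
{"api": "jog_arm", "payload": {"rows": [[[0.008, 0, 0], 0, 0.02], [[0.009, 0, 0], 0, 0.02], [[0.007, 0, 0], 0, 0.02], [[0.005, 0, 0], 0, 0.02], [[0.005, 0, 0], 0, 0.02], [[0.005, 0, 0], 0, 0.02], [[0.005, 0, 0], 0, 0.02], [[0.005, 0, 0.001], 0, 0.02], [[0.005, 0, 0.001], 0, 0.02], [[0.004, 0, 0.001], 0, 0.02], [[0, 0, 0], 0, 0.02], [[0, 0, 0], 0, 0.02]], "squeeze": 10}}

```text
time_s: 12.73
ee_pos: [0.4469, 0.2132, 0.1755]
eef_rot: [-3.141, -0.001, 3.113]
force: [0.7, -0.3, -2.0]
grip_width: 0.0321
grip_force: 10.0
```

```bash
python3 pose.py
```

```text
scene phi 15.8 eye [-26.5 136.3] y -1.3 G [-54.8 194.5] G in body [-11.4 105.2] clr -1.2 barb 7 [ 44.7776  -1.2939 159.8301]
side phi 18.1 eye [-29.9 133.4] y -6.0 G [-54.7 194.5] G in body [ -4.6 107.3] clr -2.4 barb 7 [ 40.1967  -1.9016 156.4741]
```

Call:
{"api": "jog_arm", "payload": {"rows": [[[0.004, 0, 0.001], 0, 0.02], [[0.004, 0, 0.0015], 0, 0.02], [[0.002, 0, 0.001], 0, 0.02], [[0, 0, 0], 0, 0.02], [[0, 0, 0], 0, 0.02]], "squeeze": 10}}

```text
time_s: 13.25
ee_pos: [0.4371, 0.2135, 0.1722]
eef_rot: [-3.141, -0.0, 3.113]
force: [2.0, 0.5, -3.0]
grip_width: 0.0318
grip_force: 10.0
```

```bash
python3 pose.py
```

```text
scene phi 20.4 eye [-30.1 135.5] y -1.6 G [-64.6 191.2] G in body [-13.  105.8] clr -2.1 barb 7 [ 45.9627  -1.7726 160.9777]
side phi 22.3 eye [-32.9 132. ] y -1.4 G [-64.6 191.2] G in body [ -6.8 108.3] clr -2.5 barb 7 [ 40.3879  -1.5511 156.1982]
```

Call:
{"api": "jog_arm", "payload": {"rows": [[[0, 0, 0], 0, 0.02], [[0, 0, 0], 0, 0.02], [[-0.005, 0, 0], 0, 0.02], [[-0.01, 0, 0], 0, 0.02], [[-0.01, 0, -0.001], 0, 0.02], [[-0.01, 0, -0.001], 0, 0.02], [[-0.009, 0, -0.001], 0, 0.02], [[-0.005, 0, 0], 0, 0.02], [[-0.003, 0, 0], 0, 0.02], [[0, 0, 0], 0, 0.02], [[0, 0, 0], 0, 0.02]], "squeeze": 40}}

```text
time_s: 14.27
ee_pos: [0.4892, 0.212, 0.1751]
eef_rot: [-3.141, -0.0, 3.113]
force: [-0.3, 0.8, -3.1]
grip_width: 0.0313
grip_force: 40.0
```

```bash
python3 pose.py
```

```text
scene phi 20.6 eye [ 22.3 138.2] y -1.5 G [-12.8 194.1] G in body [-13.2 106.2] clr 2.6 barb 8 [ 44.6087  -1.3408 160.3608]
side phi 23.3 eye [ 16.9 134. ] y -3.9 G [-12.8 194.3] G in body [ -3.4 108.6] clr 4.4 barb 7 [ 40.3498  -1.6172 156.2526]
```

Call:
{"api": "jog_arm", "payload": {"rows": [[[-0.005, 0, -0.001], 0, 0.02], [[-0.005, 0, -0.0015], 0, 0.02], [[0, 0, 0], 0, 0.02], [[0, 0, 0], 0, 0.02]], "squeeze": 40}}

```text
time_s: 14.7
ee_pos: [0.4996, 0.2117, 0.1778]
eef_rot: [3.142, 0.0, 3.113]
force: [-0.8, 0.4, -3.8]
grip_width: 0.0313
grip_force: 40.0
```

Call:
{"api": "jog_arm", "payload": {"rows": [[[-0.002, 0, -0.002], 0, 0.02], [[-0.001, 0, -0.002], 0, 0.02], [[-0.001, 0, -0.002], 0, 0.02], [[0, 0, 0], 0, 0.02], [[0, 0, 0], 0, 0.02]], "squeeze": 18}}

```text
time_s: 15.12
ee_pos: [0.5039, 0.2117, 0.1844]
eef_rot: [3.141, 0.002, 3.113]
force: [1.1, 0.1, 1.5]
grip_width: 0.0315
grip_force: 18.0
```

```bash
python3 pose.py
```

```text
scene phi 19.8 eye [ 36.9 147.4] y -1.1 G [  2.  203.4] G in body [-14.  106.1] clr 0.1 barb 7 [ 46.0519  -1.6548 160.138 ]
side phi 22.1 eye [ 30.6 143. ] y -2.2 G [  1.9 203.3] G in body [ -3.9 108.2] clr 0.8 barb 4 [ 43.1391  -2.5442 157.462 ]
```

Call:
{"api": "jog_arm", "payload": {"rows": [[[-0.001, 0, -0.0015], 0, 0.02], [[-0.001, 0, -0.0015], 0, 0.02], [[0, 0, 0], 0, 0.02], [[0, 0, 0], 0, 0.02]], "squeeze": 18}}

```text
time_s: 15.55
ee_pos: [0.5052, 0.2115, 0.1865]
eef_rot: [-3.141, -0.001, 3.113]
force: [-0.3, -0.1, -2.2]
grip_width: 0.0317
grip_force: 18.0
```

Call:
{"api": "jog_arm", "payload": {"rows": [[[-0.001, 0, -0.0015], 0, 0.02], [[-0.001, 0, -0.0015], 0, 0.02], [[0, 0, 0], 0, 0.02], [[0, 0, 0], 0, 0.02]], "squeeze": 14}}

```text
time_s: 15.88
ee_pos: [0.5074, 0.2115, 0.1898]
eef_rot: [-3.142, 0.0, 3.113]
force: [1.0, -0.6, -1.6]
grip_width: 0.032
grip_force: 14.0
```

```bash
python3 pose.py
```

```text
scene phi 19.1 eye [ 39.2 152.3] y -1.6 G [  5.5 208.7] G in body [-13.3 105.9] clr 1.1 barb 7 [ 45.3034  -1.3547 159.4139]
side phi 21.5 eye [ 34.2 148.6] y -2.1 G [  5.4 208.7] G in body [ -4.7 108. ] clr -0.5 barb 1 [ 45.5682  -1.9728 159.5651]
```

Call:
{"api": "jog_arm", "payload": {"rows": [[[-0.0015, 0, -0.0005], 0, 0.02], [[-0.0015, 0, -0.001], 0, 0.02], [[-0.0015, 0, -0.001], 0, 0.02], [[0, 0, 0], 0, 0.02], [[0, 0, 0], 0, 0.02]], "squeeze": 25}}

```text
time_s: 16.4
ee_pos: [0.5119, 0.2113, 0.1922]
eef_rot: [-3.142, 0.0, 3.113]
force: [0.5, -0.7, -2.2]
grip_width: 0.0321
grip_force: 25.0
```

```bash
python3 pose.py; python3 lean.py l3
python3 - <<'E'
import cv2,sys
sys.path.insert(0,'.')
from h import *
c=shot('scene'); a=cv2.resize(c['image'][120:220,400:500],(400,400),interpolation=cv2.INTER_CUBIC)
c=shot('side'); b=cv2.resize(c['image'][110:190,210:290],(400,400),interpolation=cv2.INTER_CUBIC)
cv2.imwrite('pics/l3.png',cv2.cvtColor(np.hstack([a,b]),cv2.COLOR_RGB2BGR))
E
```

```text
scene phi 19.4 eye [ 44.  154.7] y -1.5 G [ 10.  211.2] G in body [-13.3 106.1] clr 3.7 barb 6 [ 46.1578  -1.2106 159.6718]
side phi 21.6 eye [ 37.9 150.4] y -1.1 G [  9.9 211.2] G in body [ -3.7 108.3] clr 1.5 barb 2 [ 35.3953  -4.0682 158.3759]
t 16.5 TCP [  9.939    1.4773 192.2066] F [-0.1316  0.6256 -2.3717] M [-0.0071  0.1323  0.0309] w 0.03163389537149228
scene blue 239 centre [ 66.2424  -5.6198 137.2993] lean deg 18.77097077407048 roll 0.7307137317037344
side blue 281 centre [ 50.2771  -8.0097 130.0768] lean deg 21.21090585142108 roll 1.8187874522095488
```

View pics/l3.png

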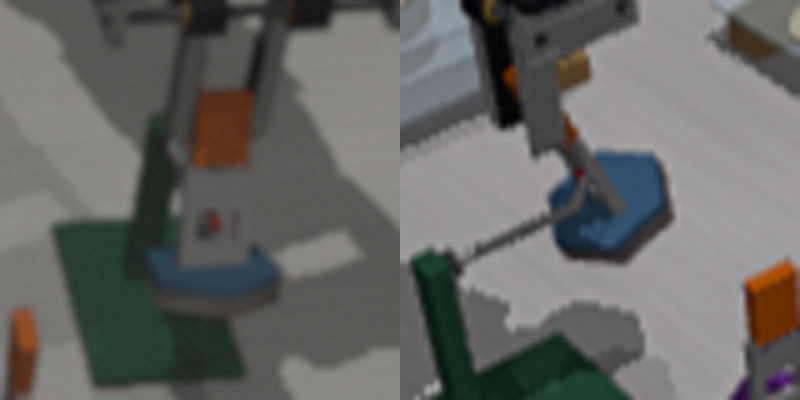

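The crop shows the window over the rising wire with the barb tip through it. There is no contact force, so I keep going up and out.

Call:
{"api": "jog_arm", "payload": {"rows": [[[-0.002, 0, -0.0015], 0, 0.02], [[-0.002, 0, -0.001], 0, 0.02], [[-0.002, 0, -0.001], 0, 0.02], [[-0.002, 0, -0.0005], 0, 0.02], [[0, 0, 0], 0, 0.02], [[0, 0, 0], 0, 0.02]], "squeeze": 25}}

```text
time_s: 17.2
ee_pos: [0.5199, 0.2111, 0.1962]
eef_rot: [-3.142, -0.0, 3.113]
force: [1.1, -0.6, -2.3]
grip_width: 0.0316
grip_force: 25.0
```

Call:
{"api": "jog_arm", "payload": {"rows": [[[-0.003, 0, -0.0005], 0, 0.02], [[-0.003, 0, 0], 0, 0.02], [[0, 0, 0], 0, 0.02], [[0, 0, 0], 0, 0.02]], "squeeze": 25}}

```text
time_s: 17.53
ee_pos: [0.5259, 0.2109, 0.1966]
eef_rot: [-3.142, -0.0, 3.113]
force: [-0.8, 0.5, -2.6]
grip_width: 0.0318
grip_force: 25.0
```

```bash
python3 pose.py
```

```text
scene phi 19.2 eye [ 57.9 159. ] y -1.7 G [ 24.  215.6] G in body [-13.4 106.1] clr 6.5 barb 0 
side phi 21.7 eye [ 52.1 154.9] y -4.4 G [ 23.9 215.7] G in body [ -3.6 108.4] clr 3.0 barb 6 [ 40.3152  -3.3345 157.4359]
```

Call:
{"api": "jog_arm", "payload": {"rows": [[[-0.003, 0, -0.0005], 0, 0.02], [[-0.003, 0, -0.0005], 0, 0.02], [[-0.003, 0, 0], 0, 0.02], [[-0.003, 0, 0], 0, 0.02], [[-0.004, 0, 0], 0, 0.02], [[-0.005, 0, 0], 0, 0.02], [[0, 0, 0], 0, 0.02]], "squeeze": 25}}

```text
time_s: 18.22
ee_pos: [0.5476, 0.2103, 0.1976]
eef_rot: [-3.142, 0.0, 3.113]
force: [-0.5, 0.0, -2.7]
grip_width: 0.0317
grip_force: 25.0
```

```bash
python3 pose.py
```

```text
scene phi 18.8 eye [ 79.7 159.9] y -1.7 G [ 45.4 216.5] G in body [-14.2 106.2] clr 18.1 barb 0 
side phi 22.3 eye [ 73.3 155.7] y -2.2 G [ 45.1 216.6] G in body [ -3.  108.6] clr 16.8 barb 5 [ 41.1023  -4.3609 158.6781]
```

Specimen is clear of the hook. Next I lift it, carry it over to the tray and turn it to the tray's yaw (about 12°).

Call:
{"api": "jog_arm", "payload": {"rows": [[[-0.01, 0, 0], 0, 0.02], [[-0.015, 0, -0.01], 0, 0.02], [[-0.015, 0, -0.02], 0, 0.02], [[-0.01, -0.01, -0.03], 0, 0.02], [[0, -0.02, -0.025], 0, 0.02], [[0, -0.03, 0], 0, 0.02], [[0, -0.036, 0], 0, 0.02], [[0, -0.036, 0], 0, 0.02], [[0, -0.036, 0], 0, 0.02], [[0, -0.036, 0], 0, 0.02], [[0, -0.036, 0], 0, 0.02], [[0, -0.036, 0], 0, 0.02]], "squeeze": 45}}

```text
time_s: 19.32
ee_pos: [0.5884, -0.0686, 0.2829]
eef_rot: [-3.142, 0.0, 3.113]
force: [0.2, 0.7, -3.4]
grip_width: 0.0317
grip_force: 45.0
```

Call:
{"api": "jog_arm", "payload": {"rows": [[[0.003, -0.036, 0], 0, 0.02], [[0.008, -0.036, 0], 0, 0.02], [[0.008, -0.036, 0], 0, 0.02], [[0.008, -0.034, 0], 0, 0.02], [[0.008, -0.03, 0], -3, 0.02], [[0.005, -0.02, 0], -4, 0.02], [[0.002, -0.01, 0], -4, 0.02], [[0, 0, 0], -2.8, 0.02], [[0, 0, 0], 0, 0.02], [[0, 0, 0], 0, 0.02]], "squeeze": 45}}

```text
time_s: 20.15
ee_pos: [0.5433, -0.268, 0.2827]
eef_rot: [3.142, -0.0, -2.931]
force: [0.1, -0.1, -2.3]
grip_width: 0.0314
grip_force: 45.0
```

```bash
cat > tray.py <<'E'
from seg import *
import sys
def meas(c,TO,yaw):
    P=cloud(c); hsv=cv2.cvtColor(c['image'],cv2.COLOR_RGB2HSV).astype(int); H,S,V=hsv[...,0],hsv[...,1],hsv[...,2]; ok=c['range_z']>0
    d=P[...,:2]-TO; X=(d[...,0]*np.cos(yaw)+d[...,1]*np.sin(yaw))*1000; Y=(-d[...,0]*np.sin(yaw)+d[...,1]*np.cos(yaw))*1000; Z=P[...,2]*1000
    near=ok&(abs(X)<110)&(abs(Y)<110)
    rr=lambda m: cv2.minAreaRect(np.c_[X[m],Y[m]].astype(np.float32))
    f=lambda r:(np.round(r[0],1),np.round(r[1],1),round(r[2],1))
    m=near&(H>=20)&(H<=32)&(S>100)&(Z<20); print(' tray',m.sum(),f(rr(m)) if m.sum()>20 else '')
    m=near&(S<60)&(V>110)&(Z>14)&(Z<32)&(X>-20); print(' white',m.sum(),f(rr(m)) if m.sum()>20 else '',np.median(Z[m]))
    m=near&(H>=95)&(H<=115)&(S>60)&(Z<260)
    if m.sum()>20:
        q=np.c_[X[m],Y[m],Z[m]]; ce=np.median(q,0); q=q[np.linalg.norm(q-ce,axis=1)<55]; n=np.linalg.svd(q-q.mean(0),full_matrices=False)[2][2]; n*=np.sign(n[2])
        r=cv2.minAreaRect(q[:,:2].astype(np.float32)); print(' blue',len(q),f(r),'mean',q.mean(0),'x99',np.percentile(q[:,0],[1,99]),'y',np.percentile(q[:,1],[1,99]),'n lean',np.degrees(np.arctan2(-n[0],n[2])),np.degrees(np.arctan2(-n[1],n[2])))
if __name__=='__main__':
    TO=np.array([float(a) for a in sys.argv[1:3]]); yaw=np.radians(float(sys.argv[3])); o=get_obs()
    d=np.array(o['ee_pos'])[:2]-TO; print('t',o['time_s'],'TCP tray',d@[np.cos(yaw),np.sin(yaw)]*1000,d@[-np.sin(yaw),np.cos(yaw)]*1000,o['ee_pos'],o['eef_rot'],o['force'])
    for n in ['wrist','scene','side']:
        c=shot(n); print(n); meas(c,TO,yaw)
        if len(sys.argv)>4 and n in sys.argv[5:]: save(c,sys.argv[4]+n)
E
python3 tray.py 0.5485 -0.2775 12.1
```

```text
t 20.15 TCP tray -3.1135044788216315 10.381288660668984 [ 0.5433 -0.268   0.2827] [ 3.1415 -0.0001 -2.9311] [ 0.11   -0.0586 -2.3115]
wrist
 tray 6703 (array([0.2, 1.7]), array([153.4, 157.1]), 90.0)
 white 3761 (array([33.5,  0. ]), array([ 80.8, 140.1]), 1.1) 22.128240577687475
 blue 1914 (array([38.4, 10.5]), array([44.2, 72.2]), 87.5) mean [ 30.8827  11.4163 219.4085] x99 [ 4.1598 72.7279] y [-10.2417  31.038 ] n lean 21.123183193607677 -0.26958481991972205
scene
 tray 1696 (array([ 0.8, -0.1]), array([149.2, 160.7]), 89.8)
 white 883 (array([ 35.5, -11.9]), array([115.3,  76.7]), 89.5) 23.131120209365253
 blue 257 (array([50.5,  9.1]), array([66. , 52.7]), 84.2) mean [ 56.5199   7.6295 229.1202] x99 [26.0712 75.1336] y [-22.9761  41.4836] n lean 17.331834524384057 0.7738524645940784
side
 tray 2057 (array([-1. , -0.1]), array([160.6, 151.3]), 0.0)
 white 1102 (array([35.5, -0.1]), array([ 83.4, 140.7]), 0.2) 21.4901559767523
 blue 556 (array([34.6,  7.3]), array([64.6, 75. ]), 35.3) mean [ 29.6019   3.9297 217.9182] x99 [ 3.3673 68.4704] y [-25.1494  43.0168] n lean 22.5656706930519 0.4083169116984647
```

Call:
{"api": "jog_arm", "payload": {"rows": [[[0.015, -0.0104, 0.02], 0, 0.02], [[0.017, 0, 0.035], 0, 0.02], [[0, 0, 0.035], 0, 0.02], [[0, 0, 0.035], 0, 0.02], [[0, 0, 0.02], 0, 0.02], [[0, 0, 0.01], 0, 0.02], [[0, 0, 0], 0, 0.02], [[0, 0, 0], 0, 0.02]], "squeeze": 45}}

```text
time_s: 20.97
ee_pos: [0.5148, -0.2851, 0.1288]
eef_rot: [-3.141, 0.001, -2.929]
force: [0.2, -0.3, -2.0]
grip_width: 0.0314
grip_force: 45.0
```

Call:
{"api": "jog_arm", "payload": {"rows": [[[0, 0, 0], 0, 0.02], [[0, 0, 0], 0, 0.02], [[0, 0, 0], 0, 0.02], [[0, 0, 0], 0, 0.02]], "squeeze": 5}}

```text
time_s: 21.3
ee_pos: [0.5145, -0.2852, 0.1286]
eef_rot: [-3.141, 0.001, -2.929]
force: [0.9, 0.3, -2.5]
grip_width: 0.032
grip_force: 5.0
```

```bash
python3 tray.py 0.5485 -0.2775 12.1
```

```text
t 21.3 TCP tray -34.871631815273055 -0.3854633275917393 [ 0.5145 -0.2852  0.1286] [-3.1407  0.0008 -2.9295] [ 0.854   0.2872 -2.4612]
wrist
 tray 10100 (array([4.5, 2.5]), array([168.2, 155. ]), 0.1)
 white 1138 (array([35.4,  1.5]), array([ 77.3, 142.3]), 1.2) 22.249133875445416
 blue 2416 (array([-34.9,  -0.8]), array([69.8, 39.1]), 89.5) mean [-32.8282   0.3114  58.3073] x99 [-51.8734 -17.5089] y [-34.5607  32.8672] n lean 8.099041597074264 -0.012333482219012646
scene
 tray 1131 (array([1.1, 0. ]), array([162.7, 150.1]), 0.5)
 white 1038 (array([36.4, -0.1]), array([139. ,  75.2]), 89.3) 22.760442584363105
 blue 305 (array([-10.4,  -1.7]), array([73.7, 64.7]), 3.6) mean [-1.3373 -1.9298 62.7529] x99 [-44.0048  24.1022] y [-32.9347  30.3665] n lean 6.53569071381421 0.06409699312995273
side
 tray 1773 (array([-1.9,  0.9]), array([153.6, 159.4]), 90.0)
 white 524 (array([22.8, -5.2]), array([ 81.1, 141. ]), 24.3) 21.509789571623916
 blue 465 (array([-19.9,  -3.2]), array([65.7, 76.3]), 21.2) mean [-25.302   -6.1228  58.428 ] x99 [-53.2694  14.4509] y [-36.1305  31.8332] n lean 10.157693343636904 -0.03998823721027363
```

Call:
{"api": "jog_arm", "payload": {"rows": [[[0.006, 0, 0.006], 0, 0.02], [[0.006, 0, 0.01], 0, 0.02], [[0.003, 0, 0.008], 0, 0.02], [[0, 0, 0.004], 0, 0.02], [[0, 0, 0], 0, 0.02], [[0, 0, 0], 0, 0.02]], "squeeze": 15}}

```text
time_s: 21.95
ee_pos: [0.4995, -0.2882, 0.0995]
eef_rot: [3.141, -0.0, -2.93]
force: [-0.3, -0.5, -1.8]
grip_width: 0.0317
grip_force: 15.0
```

Call:
{"api": "jog_arm", "payload": {"rows": [[[0, 0, 0.002], 0, 0.02], [[0, 0, 0.0015], 0, 0.02], [[0, 0, 0.001], 0, 0.02], [[0, 0, 0], 0, 0.02]], "squeeze": 5}}

```text
time_s: 22.28
ee_pos: [0.4997, -0.2882, 0.0952]
eef_rot: [-3.141, 0.0, -2.929]
force: [-0.4, -0.4, -2.4]
grip_width: 0.0324
grip_force: 5.0
```

```bash
python3 tray.py 0.5485 -0.2775 12.1 t1 side
```

```text
t 22.2833 TCP tray -49.95404947193648 -0.20428823614587233 [ 0.4997 -0.2882  0.0952] [-3.1415  0.0001 -2.9293] [-0.3842 -0.3754 -2.4304]
wrist
 tray 9564 (array([-4.6,  2.6]), array([150.5, 155.3]), 0.2)
 white 1940 (array([31.1,  1. ]), array([ 54. , 140.4]), 1.6) 22.17382309732527
 blue 2425 (array([-50. ,  -0.4]), array([68.1, 39.2]), 89.1) mean [-47.9386   0.2677  24.954 ] x99 [-67.1442 -32.3884] y [-33.8194  32.5702] n lean 7.815758303606353 0.01572366140839207
scene
 tray 1121 (array([0.8, 0.2]), array([162.9, 149.5]), 0.1)
 white 1145 (array([33.8,  0.5]), array([ 80.5, 141. ]), 0.6) 22.805405289473168
 blue 284 (array([-27.7,  -1.5]), array([74.2, 64. ]), 3.3) mean [-16.6567  -1.5883  29.7443] x99 [-59.5042   8.2621] y [-32.5476  30.2728] n lean 7.092668565203717 0.050656321332068655
side
 tray 1365 (array([-1.4, -0.1]), array([160.1, 151.3]), 0.1)
 white 578 (array([27.7, -1.9]), array([ 80.9, 137.9]), 2.1) 21.4976592382059
 blue 462 (array([-34.9,  -3.3]), array([63.2, 75.1]), 24.7) mean [-40.1674  -6.2808  25.3085] x99 [-67.7969  -0.5134] y [-36.019   31.6845] n lean 9.280892647117613 1.2902631994604652
```

Call:
{"api": "jog_arm", "payload": {"rows": [[[0, 0, 0.0015], 0, 0.02], [[-0.002, 0, 0.001], 0, 0.02], [[-0.004, 0, 0.0005], 0, 0.02], [[-0.004, 0, 0.0005], 0, 0.02], [[-0.003, 0, 0], 0, 0.02], [[0, 0, 0], 0, 0.02]], "squeeze": 4}}

```text
time_s: 22.93
ee_pos: [0.5126, -0.2851, 0.0912]
eef_rot: [3.141, -0.001, -2.929]
force: [-0.2, -0.8, -2.2]
grip_width: 0.0321
grip_force: 4.0
```

```bash
python3 tray.py 0.5485 -0.2775 12.1
```

```text
t 22.9333 TCP tray -36.709263456612916 0.09526647427505162 [ 0.5126 -0.2851  0.0912] [ 3.1409 -0.0007 -2.929 ] [-0.2326 -0.7826 -2.1788]
wrist
 tray 10877 (array([-1.9,  2.7]), array([155.4, 155.7]), 0.1)
 white 1962 (array([31.6, -1.5]), array([140.2,  84. ]), 77.6) 22.20732504149875
 blue 2973 (array([-42.8,  -0.1]), array([50.2, 68.7]), 0.2) mean [-43.5287   0.1855  22.6812] x99 [-65.7207 -20.2167] y [-33.5827  33.5158] n lean 1.3211759614503202 0.05920198418915005
scene
 tray 1139 (array([0.8, 0.1]), array([164.2, 149.5]), 0.3)
 white 1148 (array([34. ,  0.5]), array([141.2,  81.5]), 85.9) 22.81864370380837
 blue 273 (array([-21.8,  -1. ]), array([65.9, 63.9]), 0.7) mean [-17.5589  -0.9799  23.8929] x99 [-52.9778   8.7674] y [-32.5355  30.4131] n lean 1.0345296917419844 0.23379855113071346
side
 tray 1420 (array([-0.7, -0. ]), array([161.4, 151.9]), 0.1)
 white 609 (array([30.7, -1.2]), array([138.4,  78.3]), 88.3) 21.56391487208453
 blue 447 (array([-32.3,  -1.5]), array([72.7, 69.7]), 0.8) mean [-38.5239  -5.0842  21.998 ] x99 [-66.7812   0.5421] y [-35.698   32.4766] n lean 2.7596660950489635 0.40339000536867603
```

Call:
{"api": "jog_arm", "payload": {"rows": [[[0, 0, 0.0005], 0, 0.035], [[0, 0, 0], 0, 0.04], [[0, 0, 0], 0, 0.045], [[0.004, 0, 0], 0, 0.05], [[-0.008, 0, 0], 0, 0.05], [[0, 0, 0], 0, 0.05], [[0, 0, 0], 0, 0.02], [[0, 0, 0], 0, 0.02], [[0, 0, 0], 0, 0.02], [[0, 0, 0], 0, 0.02]], "squeeze": 20}}

```text
time_s: 23.92
ee_pos: [0.5162, -0.2846, 0.0912]
eef_rot: [3.141, -0.0, -2.929]
force: [0.2, 0.1, -1.0]
grip_width: 0.0315
grip_force: 20.0
```

```bash
python3 tray.py 0.5485 -0.2775 12.1
```

```text
t 23.9167 TCP tray -33.10527650198881 -0.13866552830044815 [ 0.5162 -0.2846  0.0912] [ 3.1415 -0.0001 -2.9294] [ 0.2413  0.1292 -0.9731]
wrist
 tray 11159 (array([-0.8,  2.7]), array([157.6, 155.7]), 0.1)
 white 2263 (array([35.5, -1.4]), array([142. ,  90.9]), 78.8) 22.198233561192772
 blue 3123 (array([-41.1,  -0.4]), array([54.5, 68.8]), 0.1) mean [-42.7587  -0.1337  22.1915] x99 [-65.5282 -16.5145] y [-33.8585  33.2607] n lean 0.415713086813012 0.08917119204723262
scene
 tray 1143 (array([1.1, 0.2]), array([162.6, 150. ]), 0.4)
 white 1157 (array([32.8,  0.5]), array([ 83.9, 140.9]), 0.9) 22.95570119107193
 blue 263 (array([-22.2,  -1.1]), array([64. , 64.1]), 0.1) mean [-18.2685  -1.1882  22.9489] x99 [-53.1731   8.3843] y [-32.7231  30.3073] n lean 0.6645569717599967 0.1352765613036429
side
 tray 1399 (array([-1.9,  0. ]), array([160.5, 152.3]), 0.4)
 white 627 (array([30.1, -0.4]), array([ 74.3, 140.5]), 0.8) 21.54395920427421
 blue 441 (array([-31.8,  -1.6]), array([73.7, 68.9]), 0.2) mean [-38.4082  -5.2061  21.2391] x99 [-66.6067  -0.1663] y [-35.7199  32.2649] n lean 2.1385494276653048 0.26841404671762514
```

Call:
{"api": "jog_arm", "payload": {"rows": [[[-0.002, 0, 0], 0, 0.02], [[-0.002, 0, 0], 0, 0.02], [[0, 0, 0], 0, 0.02], [[0, 0, 0], 0, 0.02]], "squeeze": 20}}

```text
time_s: 24.4
ee_pos: [0.5199, -0.284, 0.092]
eef_rot: [-3.141, -0.001, -2.929]
force: [-5.7, -0.2, 8.3]
grip_width: 0.0317
grip_force: 20.0
```

Call:
{"api": "jog_arm", "payload": {"rows": [[[-0.001, 0, 0], 0, 0.02], [[-0.001, 0, 0], 0, 0.02], [[0, 0, 0], 0, 0.02], [[0, 0, 0], 0, 0.02]], "squeeze": 20}}

```text
time_s: 24.73
ee_pos: [0.5219, -0.2836, 0.0923]
eef_rot: [-3.141, -0.0, -2.929]
force: [-5.8, 0.3, 11.3]
grip_width: 0.0319
grip_force: 20.0
```

Call:
{"api": "jog_arm", "payload": {"rows": [[[-0.001, 0, 0], 0, 0.02], [[-0.001, 0, 0], 0, 0.02], [[0, 0, 0], 0, 0.02], [[0, 0, 0], 0, 0.02]], "squeeze": 20}}

```text
time_s: 25.07
ee_pos: [0.5239, -0.2832, 0.0926]
eef_rot: [-3.141, -0.0, -2.93]
force: [-7.2, 1.4, 12.5]
grip_width: 0.0315
grip_force: 20.0
```

```bash
python3 tray.py 0.5485 -0.2775 12.1
```

```text
t 25.0667 TCP tray -25.235157362206568 -0.45305144714311363 [ 0.5239 -0.2832  0.0926] [-3.1409 -0.0002 -2.9295] [-7.1539  1.4132 12.4957]
wrist
 tray 11445 (array([-0.6,  2.7]), array([158.1, 155.6]), 0.1)
 white 2324 (array([34.1, -0.2]), array([143.6,  92.6]), 79.6) 22.17871062424834
 blue 3398 (array([-36.8,  -0.5]), array([69.2, 61. ]), 89.7) mean [-40.1319  -0.2828  25.0983] x99 [-64.674   -8.4511] y [-34.284   33.1101] n lean -2.0071155325183168 0.21521044112084184
scene
 tray 1133 (array([1.2, 0.3]), array([160.3, 149.8]), 0.2)
 white 1141 (array([33.9,  0.7]), array([140.6,  80.2]), 89.1) 22.885958800175853
 blue 269 (array([-21.1,  -1.6]), array([64.4, 58.8]), 87.5) mean [-16.8246  -1.8433  24.2452] x99 [-47.491    5.6073] y [-33.0776  30.056 ] n lean -3.0916305107854773 0.46797275992506093
side
 tray 1401 (array([-1.2, -0.1]), array([159.1, 151.3]), 0.1)
 white 649 (array([32.9,  1.9]), array([145.2,  78.8]), 88.5) 21.578612037545298
 blue 427 (array([-32.2,  -2.3]), array([69.2, 68.9]), 2.2) mean [-37.7405  -5.2926  23.6361] x99 [-65.5008  -1.2432] y [-35.8506  31.3033] n lean -1.642104325779899 0.8900896479726559
```

Call:
{"api": "jog_arm", "payload": {"rows": [[[0.002, 0, 0], 0, 0.04], [[0.002, 0, 0], 0, 0.06], [[0, 0, 0], 0, 0.06], [[0, 0, -0.03], 0, 0.06], [[0, 0, -0.035], 0, 0.06], [[0.03, 0, -0.02], 0, 0.04], [[0.03, 0, 0], 0, 0.02], [[0, 0, 0], 0, 0], [[0, 0, 0], 0, 0]], "squeeze": 10}}

```text
time_s: 25.97
ee_pos: [0.4609, -0.2968, 0.1767]
eef_rot: [-3.141, 0.001, -2.931]
force: [0.9, -0.6, -0.1]
grip_width: 0.0367
grip_force: 0.0
```

```bash
python3 tray.py 0.5485 -0.2775 12.1 t2 wrist
```

```text
t 25.9667 TCP tray -89.73209022507837 -0.46599602130108914 [ 0.4609 -0.2968  0.1767] [-3.1411  0.0005 -2.9309] [ 0.8653 -0.5518 -0.1186]
wrist
 tray 4543 (array([-0.7,  2.3]), array([158.5, 154.1]), 0.1)
 white 2050 (array([ 35.6, -12.5]), array([103.1, 106.6]), 12.0) 22.119415785315567
 blue 1806 (array([-35.3,  -0.5]), array([67.9, 65.4]), 89.2) mean [-39.6394  -0.6839  22.5266] x99 [-65.9945  -5.5968] y [-34.3068  32.5704] n lean 1.1133459572385087 -0.17017163485052822
scene
 tray 1161 (array([0.7, 0.4]), array([162.9, 149.8]), 0.0)
 white 1131 (array([33.7,  0.6]), array([ 79.3, 141.6]), 2.8) 22.831761428058872
 blue 308 (array([-24.9,  -1.1]), array([67.2, 64.8]), 2.0) mean [-20.5567  -1.4134  22.9931] x99 [-54.8997   6.9901] y [-32.5247  30.3866] n lean 0.42910843838679497 -0.23197607697060574
side
 tray 1431 (array([-1. ,  2.7]), array([160.6, 157.3]), 0.1)
 white 800 (array([35. , -0.5]), array([ 84.7, 140.8]), 1.6) 21.5157436726755
 blue 453 (array([-32.1,  -1.7]), array([72.3, 70.8]), 2.5) mean [-38.0174  -5.1742  21.3692] x99 [-67.0821  -0.2164] y [-35.733   32.8243] n lean 1.5023117076917878 0.5083842443266826
```

View pics/t2wrist.png

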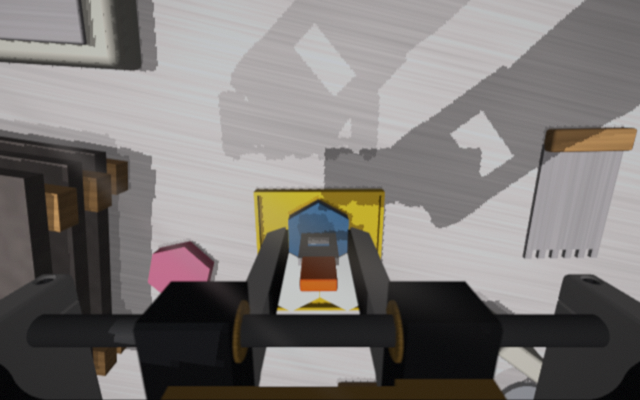

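Call:
{"api": "jog_arm", "payload": {"rows": [[[0, 0, 0.03], 0, 0], [[-0.005, 0, 0.035], 0, 0], [[-0.01, 0, 0.035], 0, 0], [[-0.01, 0, 0.025], 0, 0], [[-0.008, 0, 0], 0, 0], [[0, 0, 0], 0, 0], [[0, 0, 0], 0, 0]], "squeeze": 20}}

```text
time_s: 26.7
ee_pos: [0.4947, -0.2896, 0.0526]
eef_rot: [-3.14, 0.001, -2.929]
force: [0.3, 1.7, 1.0]
grip_width: 0.0004
grip_force: 0.0
```

Call:
{"api": "jog_arm", "payload": {"rows": [[[-0.004, 0, 0], 0, 0], [[-0.004, 0, 0], 0, 0], [[-0.002, 0, 0], 0, 0], [[-0.002, 0, 0], 0, 0], [[0, 0, 0], 0, 0], [[0, 0, 0], 0, 0]], "squeeze": 20}}

```text
time_s: 27.2
ee_pos: [0.5055, -0.287, 0.0514]
eef_rot: [-3.141, 0.0, -2.929]
force: [-1.0, -0.3, -0.3]
grip_width: 0.0006
grip_force: 0.0
```

Call:
{"api": "jog_arm", "payload": {"rows": [[[-0.001, 0, 0], 0, 0], [[-0.001, 0, 0], 0, 0], [[-0.001, 0, 0], 0, 0], [[0, 0, 0], 0, 0], [[0, 0, 0], 0, 0]]}}

```text
time_s: 27.62
ee_pos: [0.5083, -0.2863, 0.0513]
eef_rot: [3.142, -0.0, -2.929]
force: [-1.5, -0.1, 1.8]
grip_width: 0.0003
grip_force: 0.9
```

Call:
{"api": "jog_arm", "payload": {"rows": [[[-0.001, 0, 0], 0, 0], [[-0.001, 0, 0], 0, 0], [[0, 0, 0], 0, 0], [[0, 0, 0], 0, 0]]}}

```text
time_s: 27.95
ee_pos: [0.5104, -0.2858, 0.0512]
eef_rot: [3.142, -0.0, -2.929]
force: [-2.1, 0.6, 1.9]
grip_width: 0.0002
grip_force: 0.9
```

```bash
python3 tray.py 0.5485 -0.2775 12.1
```

```text
t 27.95 TCP tray -39.04462789758342 -0.15446271069274353 [ 0.5104 -0.2858  0.0512] [ 3.1416 -0.0001 -2.9294] [-2.0639  0.6131  1.8796]
wrist
 tray 14096 (array([-24.5,   2.9]), array([110.5, 156.3]), 0.1)
 white 865 (array([6.1, 0.8]), array([140.4,  28.5]), 88.3) 22.209081040154345
 blue 3537 (array([-35.3,  -0.2]), array([69.6, 64.7]), 89.3) mean [-40.1825   4.7645  24.4311] x99 [-65.7482  -5.7039] y [-33.7851  33.7048] n lean -1.99542236714865 -0.4472653359353772
scene
 tray 1130 (array([0.6, 0.2]), array([160.9, 149.6]), 0.2)
 white 1163 (array([34.8, -0.1]), array([ 79.8, 139.5]), 0.5) 22.91942310887951
 blue 268 (array([-21.4,  -0.8]), array([63.5, 59. ]), 86.2) mean [-16.9367  -0.8199  24.1334] x99 [-49.8267   7.627 ] y [-31.3174  30.5858] n lean -0.9434832531322951 0.05434876201067101
side
 tray 1349 (array([-1.6, -0.1]), array([160.6, 151.7]), 0.4)
 white 450 (array([23.6, -1.4]), array([ 67.7, 141.1]), 3.6) 21.49789757149462
 blue 409 (array([-32.1,  -3.2]), array([64.8, 77. ]), 20.0) mean [-39.0932  -6.0077  23.4443] x99 [-65.596   -0.3954] y [-35.9887  31.9405] n lean -0.29762562654732216 0.6534908401001024
```

Call:
{"api": "jog_arm", "payload": {"rows": [[[0.005, 0, 0], 0, 0], [[0.015, 0, 0], 0, 0], [[0.025, 0, 0], 0, 0], [[0.002, 0, 0.015], 0, 0], [[0, 0, 0.015], 0, 0], [[0, 0, 0.0035], 0, 0], [[0, 0, 0], 0, 0], [[0, 0, 0], 0, 0]]}}

```text
time_s: 28.77
ee_pos: [0.4646, -0.2958, 0.0182]
eef_rot: [-3.141, 0.0, -2.929]
force: [0.5, -0.3, 0.2]
grip_width: 0.0004
grip_force: 0.0
```

```bash
python3 tray.py 0.5485 -0.2775 12.1
```

```text
t 28.7667 TCP tray -85.877009274367 -0.3467371960341574 [ 0.4646 -0.2958  0.0182] [-3.1414  0.0002 -2.9293] [ 0.505  -0.3062  0.1759]
wrist
 tray 8470 (array([-17.2,   3.3]), array([157.3, 126.4]), 89.8)
 white 25 (array([16.7, 69.9]), array([9.9, 1.7]), 6.3) 22.347364463624565
 blue 146 (array([-86.6,  -0.8]), array([ 1.3, 17.1]), 89.8) mean [-89.0599  -0.7854  79.5046] x99 [-95.0912 -78.3125] y [-1.4486 -0.1419] n lean -40.471370740165206 -89.93367119630406
scene
 tray 1159 (array([0.3, 0.4]), array([163.2, 149.7]), 0.2)
 white 1153 (array([33.7,  0.7]), array([ 79.4, 141.4]), 1.2) 22.840672308558794
 blue 316 (array([-23.4,  -0.4]), array([67.2, 65.4]), 0.0) mean [-20.904   -1.3826  23.135 ] x99 [-55.6349   6.8051] y [-32.5191  30.8152] n lean -0.03311430417648889 0.21709987120167515
side
 tray 896 (array([-0.7, -0.4]), array([161.9, 150.7]), 0.2)
 white 249 (array([ 46.6, -36.9]), array([90.9, 47.6]), 64.9) 21.57015798549178
 blue 98 (array([-42.5, -14.6]), array([32.6, 32.1]), 28.1) mean [-48.6354 -15.9805  20.7092] x99 [-62.4486 -28.3759] y [-35.0137   2.0572] n lean 4.228696307370825 3.5652007997413424
```

Now a gentle push on the hexagon's −x corner, low down.

Call:
{"api": "jog_arm", "payload": {"rows": [[[-0.004, 0, 0.001], 0, 0], [[-0.003, 0, 0.001], 0, 0], [[-0.002, 0, 0], 0, 0], [[0, 0, 0], 0, 0], [[0, 0, 0], 0, 0]]}}

```text
time_s: 29.33
ee_pos: [0.4733, -0.2938, 0.0157]
eef_rot: [-3.142, -0.0, -2.929]
force: [0.9, -0.7, -0.8]
grip_width: 0.0002
grip_force: 0.0
```

Call:
{"api": "jog_arm", "payload": {"rows": [[[-0.001, 0, 0], 0, 0], [[-0.001, 0, 0], 0, 0], [[0, 0, 0], 0, 0], [[0, 0, 0], 0, 0]]}}

```text
time_s: 29.67
ee_pos: [0.4751, -0.2935, 0.0157]
eef_rot: [3.141, -0.0, -2.93]
force: [-1.0, 0.2, 0.2]
grip_width: 0.0006
grip_force: 0.5
```

Call:
{"api": "jog_arm", "payload": {"rows": [[[-0.001, 0, 0], 0, 0], [[-0.001, 0, 0], 0, 0], [[0, 0, 0], 0, 0], [[0, 0, 0], 0, 0]]}}

```text
time_s: 30.0
ee_pos: [0.4764, -0.2931, 0.0156]
eef_rot: [3.141, -0.002, -2.929]
force: [-5.8, -1.8, 1.2]
grip_width: 0.0006
grip_force: 2.9
```

Call:
{"api": "jog_arm", "payload": {"rows": [[[-0.001, 0, 0], 0, 0], [[0, 0, 0], 0, 0], [[0, 0, 0], 0, 0]]}}

```text
time_s: 30.25
ee_pos: [0.4768, -0.293, 0.0156]
eef_rot: [3.141, -0.003, -2.93]
force: [-10.4, -2.4, 4.5]
grip_width: 0.0004
grip_force: 5.2
```

Call:
{"api": "jog_arm", "payload": {"rows": [[[0.002, 0, 0], 0, 0], [[0.01, 0, 0], 0, 0], [[0.02, 0, 0], 0, 0], [[0.02, 0, -0.02], 0, 0], [[0.02, 0, -0.035], 0, 0], [[0.0, 0, -0.04], 0, 0], [[0, 0, -0.04], 0, 0], [[0, 0, -0.04], 0, 0], [[0, 0, 0], 0, 0], [[0, 0, 0], 0, 0]]}}

```text
time_s: 31.08
ee_pos: [0.408, -0.3086, 0.1926]
eef_rot: [-3.138, 0.003, -2.929]
force: [-0.6, -1.5, -0.8]
grip_width: 0.0002
grip_force: 0.0
```

```bash
python3 tray.py 0.5485 -0.2775 12.1
python3 - <<'E'
from h import *
c=shot('wrist'); s=shot('side')
a=cv2.resize(c['image'],(640,400)); b=cv2.resize(s['image'][225:325,310:420],(440,400),interpolation=cv2.INTER_CUBIC)
o=np.hstack([a[:,120:480],b]); cv2.imwrite('pics/fin.png',cv2.cvtColor(o,cv2.COLOR_RGB2BGR))
E
```

```text
t 31.0833 TCP tray -143.85939526975568 -0.9214251733969738 [ 0.408  -0.3086  0.1926] [-3.1379  0.003  -2.9295] [-0.5544 -1.4839 -0.785 ]
wrist
 tray 3604 (array([-40.9,   2.2]), array([154.2,  79.4]), 89.7)
 white 0  nan
 blue 32 (array([-41.5,  32.6]), array([15.2,  3.7]), 9.9) mean [-41.6709  32.357   21.9256] x99 [-48.632  -34.1001] y [29.9072 33.9872] n lean 3.1805989546508084 -8.32708509150919
scene
 tray 1151 (array([1. , 0.4]), array([149.8, 162.7]), 90.0)
 white 1132 (array([35.2,  0.3]), array([140. ,  82.6]), 89.1) 22.92669210312914
 blue 296 (array([-21.5,  -0.9]), array([66.6, 64.8]), 3.0) mean [-18.8247  -0.969   23.2368] x99 [-52.0267   7.9423] y [-31.9233  30.6739] n lean 0.27529950124749164 -0.35709033542823493
side
 tray 1276 (array([-1.3, -0.7]), array([159.9, 150.7]), 0.0)
 white 690 (array([33.5, -0.5]), array([ 79.1, 140.9]), 1.7) 21.592885689745657
 blue 450 (array([-30.7,  -2.9]), array([66. , 78.2]), 25.2) mean [-36.6552  -4.8926  21.344 ] x99 [-65.1675   1.9169] y [-35.5431  32.6429] n lean 2.1700226234729905 1.1983403527133945
  return _methods._mean(a, axis=axis, dtype=dtype,
  ret = ret.dtype.type(ret / rcount)
```

View pics/fin.png

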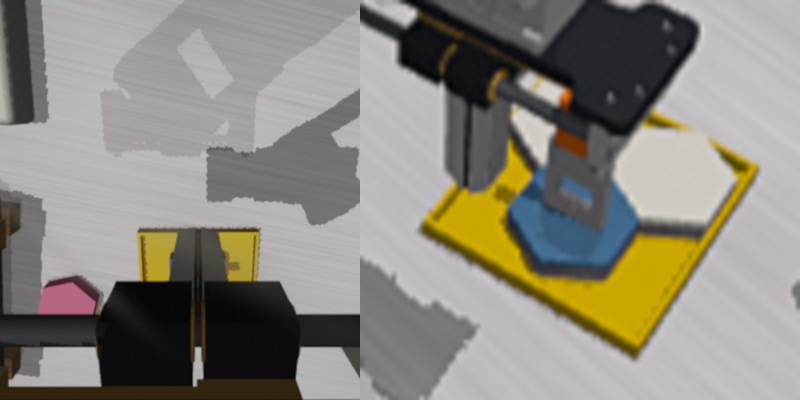

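The final crop shows the specimen upright and flat in the notch. It sits against both coupons, which measure about 140 mm across the pair (the nominal touching width).

```bash
python3 -c "
from station import *
print(hand_in())"
```

```text
the job is handed in; nothing more can be done
None
```

The job is handed in: the specimen came off the hook and stands upright and flat in the tray notch, pushed up against both coupons and released. `hand_in()` gave no verdict. I pinched the sleeve across its 32 mm width instead of its 12 mm thickness, because the jog cannot tilt the tool. My last camera check put it within the distance and tilt limits at about 31 s of the 48 s.

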